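Clear, index and probe a valve on the boiler-room test turntable

TASK

First clear every loose piece of waste (scale lumps and old hexagonal plugs) off the turntable into the grey scrap box. Then turn the turntable anticlockwise by its knob to the test position, the last click, where the knob stands beside the fixed index tab; finally take the two probes out of the rack and push one fully home in each port of the brass valve, upright. Leave the other things on the bench where they are, and let go of everything.

Things in the scene. Friction and masses are not known exactly. Their poses are not given: they have to be found in the camera images.
- turntable (a joint): turntable angle, rad, growing anticlockwise from above. Spring clicks that pull it in at 0, 1.047 and 2.094; the test position is 2.094, with the knob beside the index tab. Starts anywhere from -0.1 to 1.2 and stays where it is left. Range -0.3 to 2.4. Pushing it over a click takes about 5 N at the knob; let go within 0.08 rad of a click, it settles in by itself
- table_centre (a point): centre of the turntable's top, on its axis, 50 mm above the bench: aluminium disc, 300 mm diameter, on a grey round base fixed to the bench. Dark steel index tab on the base, 157 to 180 mm from the axis, top 65 mm above the bench, at -30 deg from this point's x. A brass valve stays clamped at the centre: within 50 mm of the axis, up to 55 mm above the disc
- knob (a point): grip point of the turntable's knob: upright black cylinder, 24 mm diameter, 45 mm high, fixed near the disc's rim, 125 mm from the axis. The point is on its axis, 20 mm below its top, 25 mm above the disc; the knob turns with the disc
- port_a (a point): centre of the mouth of one test port of the brass valve, at its top face, 55 mm above the disc (105 mm above the bench), 30 mm from the table's axis. The port is a square brass block, 24x24 mm, with a vertical hole 10 mm wide and 30 mm deep. z up; the point's x axis (disc x) runs along the line from port_a to port_b
- port_b (a point): the other test port, same form, on the other side of the axis, 60 mm from port_a
- probe1: one of two alike cordless probes, upright in the rack: grey handle 22 mm diameter, 68 mm long, on a steel needle 6 mm thick, 26 mm long. Origin at the needle's lower end, z up to the handle, which runs from 26 to 94 mm above the origin. In the rack (origin 14 mm above the bench) or home in a port, the handle's lower shoulder rests on the top face
- probe1_tip (a point): lower end of probe1's needle (the same point as its origin)
- probe2: the other test probe, alike
- probe2_tip (a point): lower end of probe2's needle
- rack: black probe rack block, fixed, 60x130x40 mm; two holes 70 mm apart along its long side, its y axis; origin at the centre of its underside. Left or right of the turntable
- scrap_box: open grey metal scrap box, fixed to the bench, 180 mm (its x) by 150 mm (its y), 70 mm high, walls and floor 5 mm; origin at the centre of its underside. On the other side of the turntable from the rack
- waste1: rough off-white lump of boiler scale, about 34x28x24 mm, chunky, one of the 3 to 5 loose waste pieces that start on the turntable; may be absent. Origin: centre of its underside, z up as it starts, x along the first size
- waste2: rough off-white lump of boiler scale, about 30x26x22 mm, chunky, one of the 3 to 5 loose waste pieces that start on the turntable; may be absent. Origin: centre of its underside, z up as it starts, x along the first size
- waste3: rough off-white lump of boiler scale, about 36x30x26 mm, chunky, one of the 3 to 5 loose waste pieces that start on the turntable; may be absent. Origin: centre of its underside, z up as it starts, x along the first size
- waste4: old hexagonal brass blanking plug standing on its flat end, 28 mm across flats, 22 mm high, one of the 3 to 5 loose waste pieces that start on the turntable; may be absent. Origin: centre of its underside; flats face +-x and +-60 deg from it
- waste5: old hexagonal brass blanking plug standing on its flat end, 28 mm across flats, 26 mm high, one of the 3 to 5 loose waste pieces that start on the turntable; may be absent. Origin: centre of its underside; flats face +-x and +-60 deg from it
- wrench: bystander: steel wrench lying on the bench beyond the turntable, origin about its middle
- jar: bystander: jar, 60 mm diameter, 70 mm high
- tape_roll: bystander: white roll of thread tape lying flat, 54 mm diameter, 20 mm high
- elbow: bystander: copper and brass pipe elbow, arms 45 mm, lying on the bench near the robot
- spray_can: bystander: can, 52 mm diameter, 130 mm high, beyond the turntable
- screw_cup: bystander: small steel cup, 66 mm diameter, 50 mm high, beyond the turntable
- carton: bystander: cardboard carton 90x60x45 mm, between robot and turntable

How it is judged (in metres and radians):
On the way, in this order (a step that is already met when the one before it is completed fails the run):
1. every waste piece lies in the scrap box (x of waste1 in the frame of scrap_box between -0.085 and 0.085 m and y of waste1 in the frame of scrap_box between -0.07 and 0.07 m and z of each of waste1, waste2, waste3, waste4, waste5 in the frame of scrap_box below 0.06 m and linear speed of each of waste1, waste2, waste3, waste4, waste5 below 0.05 m/s and x of waste2 in the frame of scrap_box between -0.085 and 0.085 m and y of waste2 in the frame of scrap_box between -0.07 and 0.07 m and x of waste3 in the frame of scrap_box between -0.085 and 0.085 m and y of waste3 in the frame of scrap_box between -0.07 and 0.07 m and x of waste4 in the frame of scrap_box between -0.085 and 0.085 m and y of waste4 in the frame of scrap_box between -0.07 and 0.07 m and x of waste5 in the frame of scrap_box between -0.085 and 0.085 m and y of waste5 in the frame of scrap_box between -0.07 and 0.07 m), for 0.2 s.
2. the turntable rests at the test click (value of joint turntable between 2.0444 and 2.1444 rad and velocity of joint turntable between -0.05 and 0.05 rad/s), for 0.3 s.
3. both probes are fully home, one in each port ((((horizontal distance between probe1_tip and port_a below 0.005 m and z of probe1_tip in the frame of port_a below -0.021 m and angle between probe1's own z axis and vertical below 0.1 rad) and (horizontal distance between probe2_tip and port_b below 0.005 m and z of probe2_tip in the frame of port_b below -0.021 m and angle between probe2's own z axis and vertical below 0.1 rad)) or ((horizontal distance between probe1_tip and port_b below 0.005 m and z of probe1_tip in the frame of port_b below -0.021 m and angle between probe1's own z axis and vertical below 0.1 rad) and (horizontal distance between probe2_tip and port_a below 0.005 m and z of probe2_tip in the frame of port_a below -0.021 m and angle between probe2's own z axis and vertical below 0.1 rad)))), for 0.2 s.
At the end, for the whole second after the job is handed in: All waste at rest inside the scrap box (below 60 mm); turntable at rest within 0.05 rad of the test click (2.094); a probe in each port, needle end at least 21 mm below the mouth, within 5 mm of its centre, tilted under 0.1 rad; all released (all of step 1 and all of step 2 and (((horizontal distance between probe1_tip and port_a below 0.005 m and z of probe1_tip in the frame of port_a below -0.021 m and angle between probe1's own z axis and vertical below 0.1 rad) and (horizontal distance between probe2_tip and port_b below 0.005 m and z of probe2_tip in the frame of port_b below -0.021 m and angle between probe2's own z axis and vertical below 0.1 rad)) or ((horizontal distance between probe1_tip and port_b below 0.005 m and z of probe1_tip in the frame of port_b below -0.021 m and angle between probe1's own z axis and vertical below 0.1 rad) and (horizontal distance between probe2_tip and port_a below 0.005 m and z of probe2_tip in the frame of port_a below -0.021 m and angle between probe2's own z axis and vertical below 0.1 rad))) and linear speed of each of probe1, probe2 below 0.03 m/s); the robot touches nothing.
It fails at once if a bystander (wrench, jar, tape roll, elbow, can, cup or carton) is moved more than 50 mm (distance of any of wrench, jar, tape_roll, elbow, spray_can, screw_cup, carton from where it was at the start of the episode above 0.05 m).
Of waste1, waste2, waste3, waste4, waste5 only 3 to 5 are there at a start; the rules pass over those that are not, and their reading is None.
At some moment in a run one of waste1, waste2, waste3, waste4, waste5 may be knocked a few centimetres aside while the robot is not near it.
It also fails if it takes over 192 s, if anything falls off the work surface, if the arm or the gripper's body presses on something with over 40 N, if the wrist force passes 120 N, or if a joint passes its speed limit or range.

ROBOT

A 6-joint arm with a two-finger parallel gripper is mounted at the origin on the work surface. World frame = base frame: x ahead of the robot, y to its left, z up, the work surface at z = 0. Lengths are in mm, angles in rad, forces in N, time in s.
With the tool pointing down it reaches from about 375 to 900 mm from the base axis. Payload 3.1 kg.
Tool frame: the origin (TCP) lies on the centre line of the jaws, within the pads' length; the fingertips stand 19 mm ahead of it and the grasp point (between the pads) is the TCP (arm.tip_extent is the distance from the TCP to the fingertips, in mm); x points along the fingers, z is the direction in which the jaws open and shut, and the axes are right-handed (so a half turn about x gives the same grasp; the last joint's range is limited). The gripper opens to 85 mm and grips with 20 to 120 N. Pads are 22 mm wide; open, the fingers measure 114 mm over their backs; the gripper's body (76 mm by 85 mm) begins 54 mm behind the grasp point. The pads swing forward as they close: fully open they stand 13 mm farther back than shut.
Start: joints at [-1.292, 0.527, 1.433, -0, 1.181, -0.178], TCP at [275.692, -560.884, 250.31] pointing down, gripper open.
Joint ranges: [-3.08, 3.08], [-0.75, 2.2], [0.22, 2.44], [-1.43, 4.57], [0, 2.65], [-2.85, 2.85]. Speed limits (rad/s): [2.79, 2.79, 3.14, 3.14, 3.14, 3.14].

INTERFACE

Orientations are given as a unit quaternion [x, y, z, w].
In Python, from plant import get_obs, snapshot, camera_info, close_job, arm gives the robot as it stands.
- The arm moves only by the tool drive_tool, never from a script. Its argument "rows" is a list of rows, each a list of 3 entries, a list of its own where there are three numbers: the shift along the tool's x, y, z in cm, then the turn, a rotation vector about the tool's x, y, z in degrees, then the closure, from 0 (fully open) to 1 (shut). A call has 1 to 8 rows; each row shifts and turns the pose as measured when the row begins, along the tool's axes as they then stand; what a row does not reach is not made up. A row lasts 1/8 s, in which the tool goes at most 62.5 mm and 10.7 degrees, less where a joint would pass 70% of its speed; a pose out of reach is approached as far as the arm can. A call is refused whole if a number of a shift passes 6.25 or a number of a turn 10.7, either way. A call with a gripper value outside its range is refused whole. The fingers move at their own pace and stop on an object; the grip force is fixed at half the most. Time passes only in rows, so rows that do not move let the fingers close. It gives the time, the measured TCP pose, the force and the opening at its end, in the units of the state.
- get_obs(): the state, without advancing time (a new reading comes with each control period).
- snapshot(name): name is "scene" or "top"; returns the picture (384x512x3 uint8, blue, green, red); there is no depth.
- camera_info(name): a dict with "fx", "fy", "cx", "cy" (pixels), "R" (3x3) and "t" (3): a world point X has camera coordinates R X + t. Camera axes: x right, y down, z forward; pixel columns grow to the right and rows downward; lengths in mm; the calibration is good to about 2 mm. A picture is of the moment at which its call begins. camera_info takes no time and is no camera call.
- close_job(): hands the job in, once; it reports no verdict.
The state is a dict: "t": time; "joints": joint angles; "joint_vel": joint speeds; "tau": joint torques, N m; "eef_pos": TCP position; "ee_rot": TCP orientation; "force": force on the tool from outside, world axes, zero at the start; "ft_torque": the same for the moment, N m; "finger_gap": opening from 0.0 (shut) to 1.0 (fully open).
Only numpy, scipy, OpenCV 4.12 (cv2) and the standard library are available. Lean on these libraries where they do the work, as an engineer would, in place of code of your own. Each camera call takes 0.05 s, during which the arm holds its last target.

## Working session

There is one attempt and no reset: what is moved stays moved. The work goes in short steps, Python scripts to look and compute and a tool call to move; the robot and the scene stay as the last step left them, time stands still between calls to the robot, and variables do not carry over. Pictures are saved under pics/ and viewed, and the job is handed in when it is done.

Besides the shell and the picture viewer there is one more tool, called as a command line: name --argument value ..., lists and objects as JSON in quotes. drive_tool: Moves the arm, as the interface text tells. Its arguments: {"type":"object","properties":{"rows":{"type":"array"}},"required":["rows"]}

```bash
ls -la; mkdir -p pics; python3 - <<'E'
from plant import get_obs,snapshot,camera_info,arm
import cv2
print(get_obs()); print([a for a in dir(arm) if a[0]!='_'])
for n in("scene","top"):
    i=camera_info(n);print(n,i)
    cv2.imwrite(f"pics/{n}0.png",snapshot(n))
E
```

```text
total 12
drwxr-xr-x  3 agent agent 4096 Dec  6 22:58 .
drwxr-xr-x 23 root  root  4096 Dec  6 22:58 ..
drwxr-xr-x  2 agent agent 4096 Dec  6 22:58 pics
{'t': 0.0, 'joints': array([-1.29251294e+00,  5.28498186e-01,  1.43387984e+00, -1.46998975e-05,
        1.18138503e+00, -1.78495900e-01]), 'joint_vel': array([-0.00121319, -0.00138648, -0.00161847, -0.00042323,  0.00010291,
       -0.00176495]), 'tau': array([-1.47728391e-03, -4.42349732e+01, -1.78026187e+01, -3.04783598e-04,
        8.46353068e-03,  3.05708525e-06]), 'eef_pos': array([ 275.5031914 , -560.26519974,  249.32103517]), 'ee_rot': array([ 0.37432089,  0.60079367, -0.37329829,  0.59964925]), 'force': array([0.03478243, 0.44584952, 0.36523565]), 'ft_torque': array([ 0.02686663, -0.07921684,  0.02693996]), 'finger_gap': 0.9997101087410319}
['IKError', 'tip_extent']
scene {'fx': 449.1021492588612, 'fy': 449.1021492588612, 'cx': 251.10650867399983, 'cy': 186.89730300702888, 'R': array([[-0.41832732,  0.90824696,  0.00947224],
       [ 0.64245351,  0.30324589, -0.70377228],
       [-0.64207144, -0.2883217 , -0.71036248]]), 't': array([ 242.15358525, -281.81584615, 1498.5826425 ])}
top {'fx': 393.90738807969774, 'fy': 393.90738807969774, 'cx': 258.0342737207873, 'cy': 197.0479468934559, 'R': array([[ 6.82968181e-04, -9.99997747e-01,  2.01000280e-03],
       [-9.93624080e-01, -9.05223927e-04, -1.12740269e-01],
       [ 1.12741835e-01, -1.92018916e-03, -9.93622459e-01]]), 't': array([   9.46483076,  583.9064181 , 1123.94619719])}
```

View pics/scene0.png

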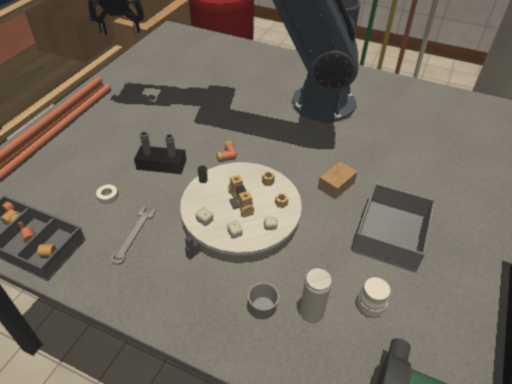

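View pics/top0.png

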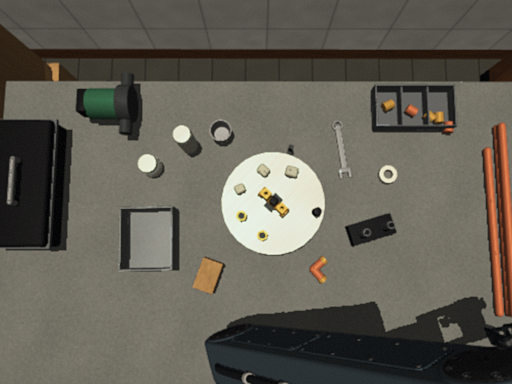

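The top view shows the turntable centred near (273,203) and the valve at (273,202). Three lumps are at (264,170), (292,171) and (240,188), and two plugs at (242,216) and (263,236). The knob is at (317,212), the tab at (291,149), the box at (148,240) and the rack at (371,230). Next I'll measure these.

```bash
cat > h.py <<'E'
import numpy as np,cv2
from plant import get_obs,snapshot,camera_info
def ray(n,u,v,z):
    c=camera_info(n);R=np.array(c['R']);t=np.array(c['t'])
    o=-R.T@t; d=R.T@np.array([(u-c['cx'])/c['fx'],(v-c['cy'])/c['fy'],1])
    return o+d*(z-o[2])/d[2]
def proj(n,X):
    c=camera_info(n);p=np.array(c['R'])@np.array(X)+np.array(c['t'])
    return c['cx']+c['fx']*p[0]/p[2],c['cy']+c['fy']*p[1]/p[2]
def crop(n,name,u0,v0,w,h,s):
    im=snapshot(n);cv2.imwrite(f"pics/{name}.png",cv2.resize(im[v0:v0+h,u0:u0+w],None,fx=s,fy=s,interpolation=cv2.INTER_CUBIC));return im
E
python3 - <<'E'
from h import *
im=crop("top","t1",210,140,130,125,4.6)
im2=crop("scene","s1",130,125,180,130,4.4)
hsv=cv2.cvtColor(im,cv2.COLOR_BGR2HSV)
# disc
g=im.min(2)
m=(g>175).astype(np.uint8)
cs,_=cv2.findContours(m,cv2.RETR_EXTERNAL,cv2.CHAIN_APPROX_NONE)
c=max([c for c in cs],key=lambda c:cv2.contourArea(c));e=cv2.fitEllipse(cv2.convexHull(c));print('disc',e,ray('top',*e[0],50))
np.set_printoptions(suppress=True,precision=1)
for p in [(120,206),(174,206),(121,271),(179,271)]: print('box',ray('top',*p,70))
E
```

```text
disc ((272.6258239746094, 202.9109649658203), (102.02096557617188, 102.77375793457031), 112.6895523071289) [564.96210383 -32.20474356  50.        ]
box [553.8 401.1  70. ]
box [554.  248.1  70. ]
box [372.3 391.   70. ]
box [372.4 229.8  70. ]
```

```bash
python3 - <<'E'
import cv2
a=cv2.imread('pics/t1.png');b=cv2.imread('pics/s1.png');print(a.shape,b.shape)
E
```

```text
(575, 598, 3) (572, 792, 3)
```

View pics/t1.png

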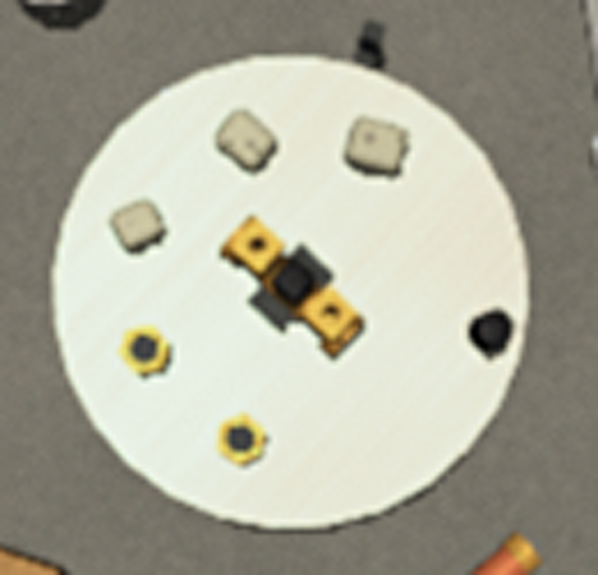

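View pics/s1.png

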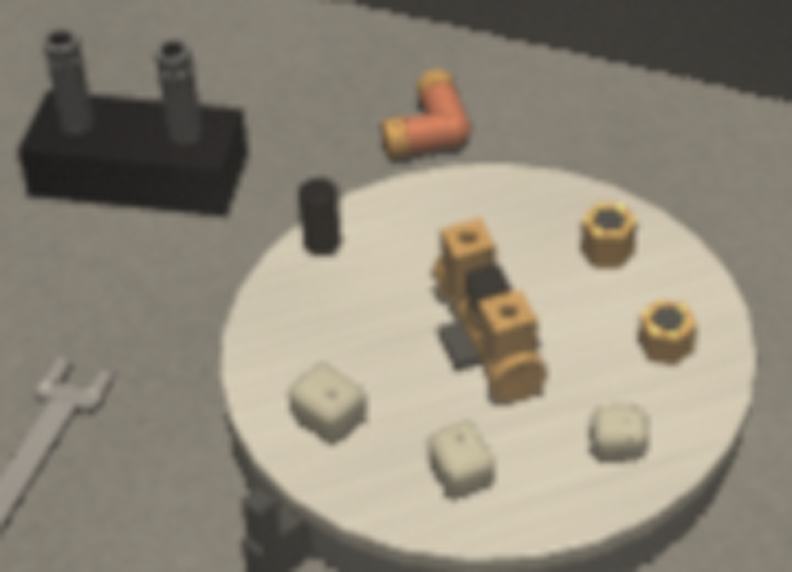

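```bash
cat >> h.py <<'E'
from scipy.spatial.transform import Rotation as Ro
np.set_printoptions(suppress=True,precision=1)
C=np.array([565,-32.2])
def waste(im=None):
    im=snapshot('top') if im is None else im
    hsv=cv2.cvtColor(im,cv2.COLOR_BGR2HSV)
    u,v=proj('top',[C[0],C[1],50]); yy,xx=np.mgrid[:384,:512]
    disc=((xx-u)**2+(yy-v)**2)<46**2; g=im.min(2).astype(int)
    m=(disc&(g<190)).astype(np.uint8)
    m=cv2.morphologyEx(m,cv2.MORPH_OPEN,np.ones((2,2),np.uint8))
    cs,_=cv2.findContours(m,cv2.RETR_EXTERNAL,cv2.CHAIN_APPROX_NONE);out=[]
    for c in cs:
        if cv2.contourArea(c)<15: continue
        M=cv2.moments(c);p=(M['m10']/M['m00'],M['m01']/M['m00'])
        r=cv2.minAreaRect(c);pm=im[int(p[1]),int(p[0])]
        X=ray('top',*p,68)
        b=cv2.boxPoints(r);W=np.array([ray('top',*q,68)[:2] for q in b])
        e1=W[1]-W[0];e2=W[2]-W[1]
        print('px',np.array(p),'X',X[:2],'r',np.linalg.norm(X[:2]-C),'az',np.degrees(np.arctan2(X[1]-C[1],X[0]-C[0])),'sz',np.linalg.norm(e1),np.linalg.norm(e2),'ang',np.degrees(np.arctan2(e1[1],e1[0])),np.degrees(np.arctan2(e2[1],e2[0])),'bgr',pm)
def go(x=None,y=None,z=None,jaw=None):
    """tool shift (cm) to a world point; turn about tool x (deg) to put the jaw axis at azimuth jaw"""
    o=get_obs();R=Ro.from_quat(o['ee_rot']);p=o['eef_pos'];T=np.array([p[i] if w is None else w for i,w in enumerate((x,y,z))])
    m=R.as_matrix();a=np.degrees(np.arctan2(m[1,2],m[0,2]))
    print('t',o['t'],'pos',p,'xaxis',np.round(m[:,0],3),'y',np.round(m[:,1],3),'z',np.round(m[:,2],3),'jawaz %.1f'%a,'gap %.3f'%o['finger_gap'],'F',o['force'])
    print('shift cm',np.round(m.T@(T-p)/10,2),end=' ')
    if jaw is not None:
        d=-(jaw-a); d=(d+90)%180-90; print('turn x deg %.1f'%d,'j6 %.2f'%o['joints'][5],end='')
    print()
    # tilt fix
    zd=np.array([0,0,-1.]);t=np.cross(m[:,0],zd);print('tilt fix (tool axes deg)',np.degrees(m.T@t))
E
python3 - <<'E'
from h import *
im=cv2.imread('pics/top0.png');waste(im);go(500,0,250,90)
print('tab',ray('top',291,149,65)-[*C,0],'knob',ray('top',317,212,95)-[*C,0])
hsv=cv2.cvtColor(im,cv2.COLOR_BGR2HSV)
print(camera_info('top')['R'].T@-camera_info('top')['t'])
E
```

```text
px [263.1 236.3] X [468.6  -4.3] r 100.3777898681302 az 163.8358654211289 sz 28.20300316572151 30.823325060816718 ang -89.9577584972051 179.87569849296142 bgr [66 60 58]
px [242.5 217. ] X [523.  54.] r 95.89589887858685 az 115.97846516727333 sz 31.185829782329193 28.332155890786925 ang -89.95221043775425 -179.79632857195463 bgr [66 70 68]
px [315.7 212.3] X [ 536.4 -153.6] r 124.7258823646106 az -103.25087350523624 sz 19.8888778861441 31.261939129661283 ang -89.95074035786288 179.03916521598532 bgr [50 52 54]
px [274.2 202.9] X [563.3 -36. ] r 4.190187758401771 az -114.48193275171427 sz 50.672505690879966 100.69801435921435 ang -44.74531294249421 -135.3165760328177 bgr [45 45 47]
px [240.9 189.9] X [600.4  58.9] r 97.73323274601464 az 68.79440105900537 sz 30.659855537972426 30.9107879880864 ang -63.089940586612904 -153.44173333960808 bgr [163 198 204]
px [292.2 172.8] X [650. -88.] r 101.73205665657065 az -33.29006019638474 sz 37.694652403190744 39.39775472791098 ang -11.55352687101135 -101.43957740264284 bgr [158 191 196]
px [264.2 171.4] X [654.   -7.7] r 92.35404282641656 az 15.400945505288405 sz 30.715950434367805 38.81674071033432 ang -44.525999942203946 -135.45561861902942 bgr [129 155 162]
t 0.2 pos [ 275.6 -560.5  249.7] xaxis [-0.  0. -1.] y [0.9 0.4 0. ] z [ 0.4 -0.9 -0. ] jawaz -63.8 gap 1.004 F [-0.  -0.1 -0.2]
shift cm [  0.   44.9 -40.4] turn x deg 26.2 j6 -0.18
tilt fix (tool axes deg) [-0.  -0.1 -0. ]
tab [155.4 -53.2  65. ] knob [ -29.6 -121.    95. ]
[ 453.5   12.2 1182.6]
```

```bash
python3 - <<'E'
from h import *
go(600,59,200,27)
E
```

```text
t 0.2 pos [ 275.6 -560.5  249.7] xaxis [-0.  0. -1.] y [0.9 0.4 0. ] z [ 0.4 -0.9 -0. ] jawaz -63.8 gap 1.004 F [-0.  -0.1 -0.2]
shift cm [  5.   56.4 -41.3] turn x deg 89.2 j6 -0.18
tilt fix (tool axes deg) [-0.  -0.1 -0. ]
```

drive_tool --rows '[[[0,4.3,-3.2],[0,0,0],0.3],[[0,4.3,-3.2],[0,0,0],0.3],[[0,4.3,-3.2],[0,0,0],0.3],[[0,4.3,-3.2],[0,0,0],0.3],[[0,4.3,-3.2],[0,0,0],0.3],[[0,4.3,-3.2],[0,0,0],0.3],[[0,4.3,-3.2],[0,0,0],0.3],[[0,4.3,-3.2],[0,0,0],0.3]]'

```text
t: 1.2
eef_pos: [476.5, -173.1, 248.6]
ee_rot: [0.377, 0.598, -0.377, 0.599]
force: [0.6, -0.4, -0.5]
finger_gap: 0.7
```

```bash
python3 - <<'E'
from h import *
go(600,59,200,-63)
E
```

```text
t 1.2 pos [ 476.5 -173.1  248.6] xaxis [ 0. -0. -1.] y [0.9 0.4 0. ] z [ 0.4 -0.9  0. ] jawaz -64.4 gap 0.700 F [ 0.6 -0.4 -0.5]
shift cm [  4.8  21.2 -15.6] turn x deg -1.4 j6 0.55
tilt fix (tool axes deg) [-0.   0.1 -0.1]
```

drive_tool --rows '[[[1,4.2,-3.1],[0,0,0],0.3],[[1,4.2,-3.1],[0,0,0],0.3],[[1,4.2,-3.1],[0,0,0],0.3],[[1,4.2,-3.1],[0,0,0],0.3],[[0.5,3.5,-2.6],[0,0,0],0.3],[[0,0,0],[0,0,0],0.3]]'

```text
t: 1.95
eef_pos: [599.4, 61.0, 201.9]
ee_rot: [0.375, 0.598, -0.375, 0.601]
force: [0.3, -0.9, -0.1]
finger_gap: 0.7
```

```bash
python3 - <<'E'
from h import *
waste(crop("top","t2",210,140,130,125,4.6))
go(600,59,72,-63)
E
```

```text
px [316.  212.7] X [ 535.5 -154.3] r 125.58819043878427 az -103.57391844916187 sz 17.042798919489943 28.41178138627652 ang -89.95103471157957 179.0391652159853 bgr [60 62 65]
px [292.5 173. ] X [649.4 -88.8] r 101.61176313354525 az -33.85166828936685 sz 33.202371261577554 37.56865314818986 ang -14.24665905603389 -104.21260554406396 bgr [180 215 223]
px [255.5 206.9] X [551.7  17. ] r 51.015847518881785 az 105.15320231358494 sz 164.82644546668297 247.1622145881071 ang -63.614793395278056 -154.49238206653715 bgr [85 80 68]
t 2.0 pos [598.6  59.7 201.9] xaxis [ 0. -0. -1.] y [0.9 0.4 0. ] z [ 0.4 -0.9  0. ] jawaz -64.1 gap 0.697 F [0.2 0.6 0.2]
shift cm [13.   0.1  0.1] turn x deg -1.1 j6 1.04
tilt fix (tool axes deg) [ 0.   0.2 -0.1]
```

drive_tool --rows '[[[4,0.1,0.1],[0,0,0],0.3],[[4,0,0],[0,0,0],0.3],[[3,0,0],[0,0,0],0.3],[[1.8,0,0],[0,0,0],0.3],[[0,0,0],[0,0,0],0.8],[[0,0,0],[0,0,0],0.9],[[0,0,0],[0,0,0],1],[[0,0,0],[0,0,0],1]]'

```text
t: 3.0
eef_pos: [602.6, 52.2, 76.4]
ee_rot: [0.378, 0.593, -0.377, 0.603]
force: [-0.1, 0.3, 0.2]
finger_gap: 0.333
```

```bash
python3 - <<'E'
from h import *
crop("scene","s2",130,50,280,220,2.8)
go(463,317,200,-63)
E
```

```text
t 3.05 pos [602.7  52.3  76.4] xaxis [ 0. -0. -1.] y [0.9 0.4 0. ] z [ 0.4 -0.9  0. ] jawaz -64.5 gap 0.331 F [ 1.1  0.2 -0.4]
shift cm [-12.7  -1.1 -29.8] turn x deg -1.5 j6 1.03
tilt fix (tool axes deg) [ 0.   0.6 -0.5]
```

View pics/s2.png

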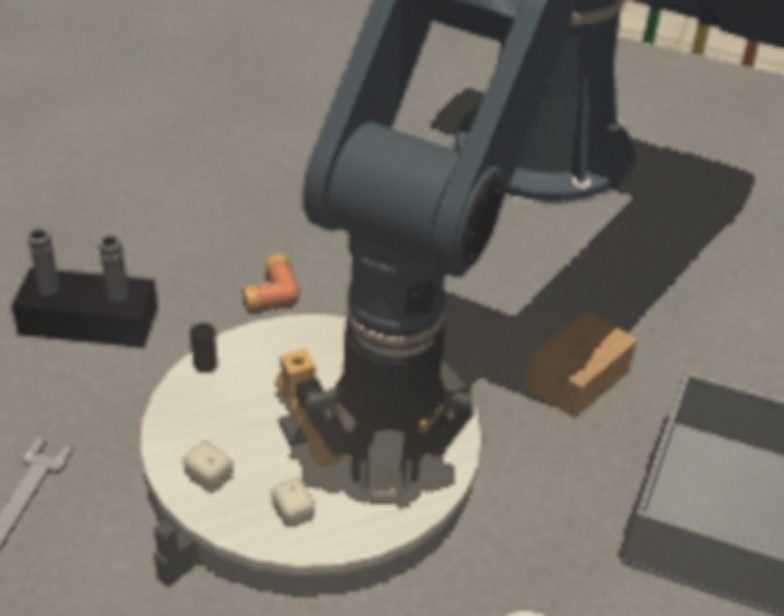

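drive_tool --rows '[[[-4.5,0,0],[0,0,0],1],[[-4.5,0,0],[0,0,0],1],[[-2,0,-5],[0,0,0],1],[[-1,0,-5.5],[0,0,0],1],[[0,0,-5.5],[0,0,0],1],[[0,0,-5.5],[0,0,0],1],[[0,0,-5],[0,0,0],1],[[0,0,0],[0,0,0],1]]'

```text
t: 4.05
eef_pos: [486.5, 299.1, 200.6]
ee_rot: [0.381, 0.591, -0.374, 0.605]
force: [-0.1, 0.3, -0.8]
finger_gap: 0.333
```

```bash
python3 - <<'E'
from h import *
go(490,335,70,-63)
im=crop("top","t3",90,130,260,160,3)
E
```

```text
t 4.05 pos [486.5 299.1 200.6] xaxis [ 0. -0. -1.] y [0.9 0.4 0. ] z [ 0.4 -0.9  0. ] jawaz -64.6 gap 0.333 F [-0.1  0.3 -0.8]
shift cm [13.1  1.6 -3.2] turn x deg -1.6 j6 1.49
tilt fix (tool axes deg) [-0.   0.7 -1. ]
```

View pics/t3.png

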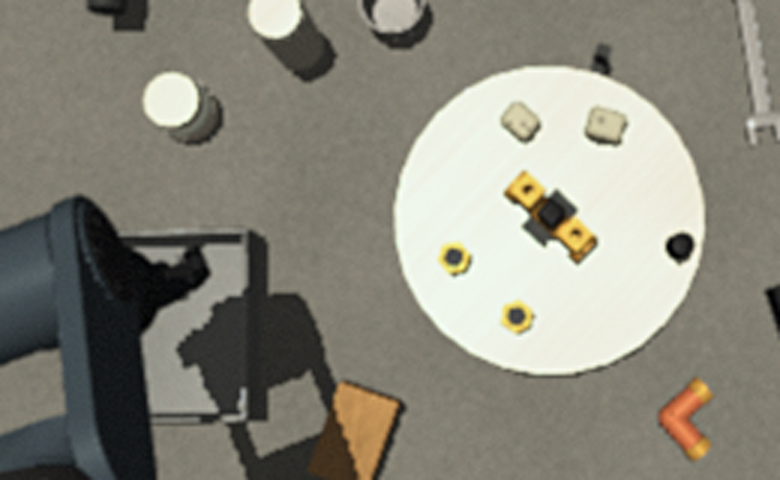

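drive_tool --rows '[[[4,0.5,-2],[0,0,0],1],[[4,0,0],[0,0,0],1],[[4,0,0],[0,0,0],1],[[0,0,0],[0,0,0],0.5],[[0,0,0],[0,0,0],0.45],[[-5,0,0],[0,0,0],0.4],[[-5,0,0],[0,0,0],0.3],[[-3,0,0],[0,0,0],0.3]]'

```text
t: 5.1
eef_pos: [491.0, 313.0, 217.0]
ee_rot: [0.386, 0.585, -0.375, 0.606]
force: [0.1, 0.1, -0.1]
finger_gap: 0.704
```

```bash
python3 - <<'E'
from h import *
crop("top","t4",90,130,260,160,3)
im=crop("scene","s4",330,160,120,120,4.6)
go(654,-8,200,-44.5)
E
```

```text
t 5.2 pos [492.8 313.8 218.9] xaxis [ 0.  0. -1.] y [0.9 0.4 0. ] z [ 0.4 -0.9  0. ] jawaz -65.1 gap 0.699 F [-0.7  0.2  0.7]
shift cm [ 2.5  1.  35.9] turn x deg -20.6 j6 1.53
tilt fix (tool axes deg) [ 0.   1.  -2.1]
```

View pics/s4.png

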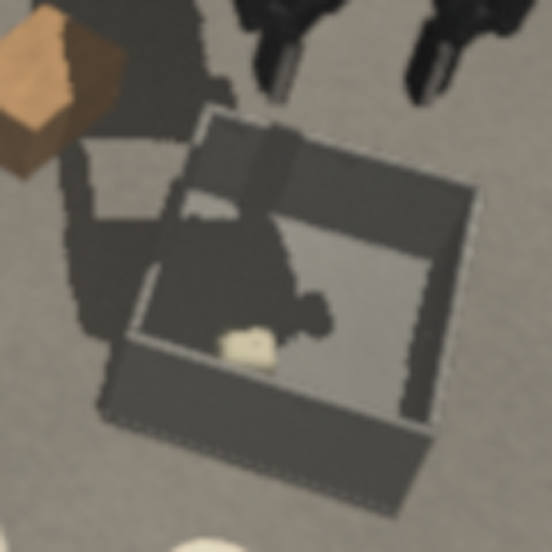

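drive_tool --rows '[[[0,0,0],[0,1,-2.1],0.3],[[0.4,0.2,6.2],[0,0,0],0.3],[[0.4,0.2,6.2],[0,0,0],0.3],[[0.4,0.2,6.2],[0,0,0],0.3],[[0.4,0.2,6.2],[0,0,0],0.3],[[0.4,0.2,6],[0,0,0],0.3],[[0,0,3],[-10.3,0,0],0.3],[[0,0,0],[-10.3,0,0],0.3]]'

```text
t: 6.2
eef_pos: [649.7, 1.6, 206.2]
ee_rot: [0.267, 0.652, -0.262, 0.66]
force: [-0.0, 1.0, 0.1]
finger_gap: 0.696
```

```bash
python3 - <<'E'
from h import *
go(654,-8,73,-44.5)
E
```

```text
t 6.2 pos [649.7   1.6 206.2] xaxis [ 0.  0. -1.] y [0.7 0.7 0. ] z [ 0.7 -0.7  0. ] jawaz -43.9 gap 0.696 F [-0.   1.   0.1]
shift cm [13.3 -0.5  0.9] turn x deg 0.6 j6 0.59
tilt fix (tool axes deg) [-0.   0.5 -0.6]
```

drive_tool --rows '[[[4,-0.4,0.7],[0,0.5,-0.6],0.3],[[4,0,0],[0,0,0],0.3],[[1,0,0],[0,0,0],0.3]]'

```text
t: 6.58
eef_pos: [654.5, -9.4, 117.9]
ee_rot: [0.265, 0.653, -0.264, 0.658]
force: [-0.1, -0.2, -0.3]
finger_gap: 0.701
```

```bash
python3 - <<'E'
from h import *
go(654,-8,73,-44.5)
E
```

```text
t 6.575 pos [654.5  -9.4 117.9] xaxis [ 0. -0. -1.] y [0.7 0.7 0. ] z [ 0.7 -0.7  0. ] jawaz -44.0 gap 0.701 F [-0.1 -0.2 -0.3]
shift cm [ 4.5  0.1 -0.2] turn x deg 0.5 j6 0.58
tilt fix (tool axes deg) [-0.   0.3 -0.2]
```

Then grasp, lift and carry.

drive_tool --rows '[[[3,0,-0.1],[0,0.2,-0.2],0.3],[[1.3,0,0],[0,0,0],0.3],[[0,0,0],[0,0,0],0.7],[[0,0,0],[0,0,0],0.9],[[0,0,0],[0,0,0],1],[[0,0,0],[0,0,0],1],[[-4.5,0,0],[0,0,0],1],[[-5,0,0],[0,0,0],1]]'

```text
t: 7.58
eef_pos: [653.9, -8.9, 173.2]
ee_rot: [0.265, 0.655, -0.265, 0.657]
force: [-0.1, 0.2, 0.1]
finger_gap: 0.318
```

```bash
python3 - <<'E'
from h import *
go(425,330,200,-44.5)
E
```

```text
t 7.575 pos [653.9  -8.9 173.2] xaxis [ 0. -0. -1.] y [0.7 0.7 0. ] z [ 0.7 -0.7  0. ] jawaz -44.0 gap 0.318 F [-0.1  0.2  0.1]
shift cm [ -2.8   8.5 -40. ] turn x deg 0.5 j6 0.58
tilt fix (tool axes deg) [-0.   0.1 -0. ]
```

drive_tool --rows '[[[-0.6,1.2,-5.8],[0,0,0],1],[[-0.6,1.2,-5.8],[0,0,0],1],[[-0.6,1.2,-5.8],[0,0,0],1],[[0,1.2,-5.8],[0,0,0],1],[[0,1.2,-5.8],[0,0,0],1],[[0,1.2,-5.5],[0,0,0],1],[[0,1.2,-5],[0,0,0],1],[[0,0,0],[0,0,0],1]]'

```text
t: 8.57
eef_pos: [428.5, 334.9, 196.5]
ee_rot: [0.269, 0.647, -0.263, 0.664]
force: [0.1, -0.6, -0.6]
finger_gap: 0.314
```

```bash
python3 - <<'E'
from h import *
go(425,335,75,-44.5)
crop("top","t5",90,130,260,160,3)
E
```

```text
t 8.575 pos [428.5 334.9 196.5] xaxis [ 0. -0. -1.] y [0.7 0.7 0. ] z [ 0.7 -0.7  0. ] jawaz -44.2 gap 0.314 F [ 0.1 -0.6 -0.6]
shift cm [12.1 -0.5 -0.5] turn x deg 0.3 j6 1.24
tilt fix (tool axes deg) [-0.   1.1 -1. ]
```

View pics/t5.png

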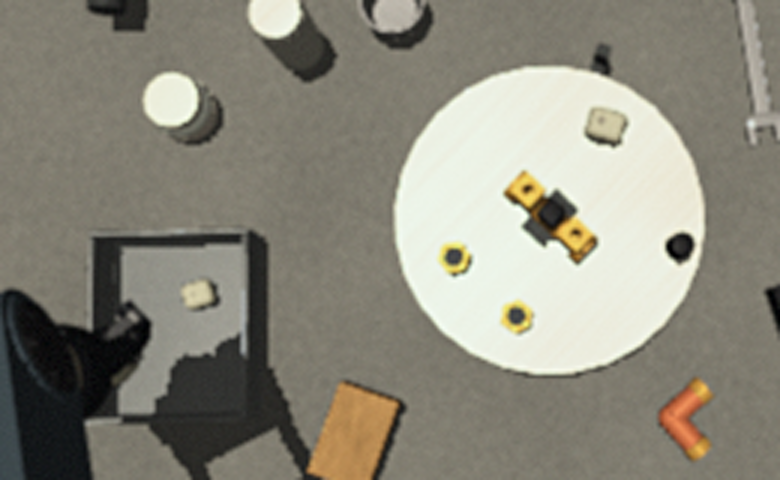

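drive_tool --rows '[[[4,-0.5,1],[0,1.1,-1],1],[[4,0,0],[0,0,0],1],[[3.5,0,0],[0,0,0],1],[[0,0,0],[0,0,0],0.5],[[0,0,0],[0,0,0],0.45],[[-5,0,0],[0,0,0],0.4],[[-5,0,0],[0,0,0],0.3],[[-2,0,0],[0,0,0],0.3]]'

```text
t: 9.62
eef_pos: [443.8, 318.3, 208.2]
ee_rot: [0.272, 0.65, -0.266, 0.658]
force: [0.6, -0.6, -0.1]
finger_gap: 0.702
```

```bash
python3 - <<'E'
from h import *
waste();go(650,-88.5,200,-13)
E
```

```text
px [263.  236.3] X [468.7  -4.1] r 100.30295788820008 az 163.74027169592284 sz 28.20300316572151 30.823325060816718 ang -89.9577584972051 179.87569849296142 bgr [70 68 67]
px [242.4 216.8] X [523.5  54.2] r 95.80215182414409 az 115.66013203019718 sz 31.185829782329193 28.332155890786925 ang -89.95221043775425 -179.79632857195463 bgr [74 71 68]
px [315.7 212.6] X [ 535.7 -153.7] r 124.9447031652563 az -103.55503118321731 sz 29.634366187162758 18.88372583696467 ang -12.099043042213795 -101.33241110780251 bgr [50 54 57]
px [274.4 203. ] X [563.  -36.5] r 4.71751908786135 az -114.95664830258276 sz 50.672505690879966 100.69801435921435 ang -44.74531294249421 -135.3165760328177 bgr [51 51 52]
px [292.5 173. ] X [649.4 -88.7] r 101.56164226324601 az -33.79765832234046 sz 36.850292970133275 39.00464280162907 ang -18.571068615856948 -108.69439803011528 bgr [168 202 209]
t 9.675 pos [444.9 318.8 210.3] xaxis [ 0.  0. -1.] y [0.7 0.7 0. ] z [ 0.7 -0.7  0. ] jawaz -44.7 gap 0.703 F [-0.8  0.6  1.3]
shift cm [  1.2 -14.5  43.2] turn x deg -31.7 j6 1.20
tilt fix (tool axes deg) [ 0.   0.5 -0.9]
```

drive_tool --rows '[[[0.1,-1.8,5.5],[0,0.5,-0.9],0.3],[[0.1,-1.9,5.7],[0,0,0],0.3],[[0.1,-1.9,5.7],[0,0,0],0.3],[[0.1,-1.9,5.7],[0,0,0],0.3],[[0.1,-1.9,5.7],[0,0,0],0.3],[[0.1,-1.9,5.7],[0,0,0],0.3],[[0.1,-1.9,5.5],[0,0,0],0.3],[[0,-0.8,2.5],[0,0,0],0.3]]'

```text
t: 10.68
eef_pos: [654.6, -87.5, 215.7]
ee_rot: [0.271, 0.647, -0.264, 0.662]
force: [-0.3, 0.7, -0.1]
finger_gap: 0.701
```

drive_tool --rows '[[[0,0,0],[-10.6,0,0],0.3],[[0,0,0],[-10.6,0,0],0.3],[[0,0,0],[-9.6,0,0],0.3],[[0,0,0],[0,0,0],0.3]]'

```text
t: 11.18
eef_pos: [655.7, -93.5, 218.8]
ee_rot: [0.082, 0.692, -0.08, 0.713]
force: [0.4, -1.0, -0.8]
finger_gap: 0.701
```

```bash
python3 - <<'E'
from h import *
go(649,-89,73,-14)
E
```

```text
t 11.175 pos [655.7 -93.5 218.8] xaxis [ 0. -0. -1.] y [0.2 1.  0. ] z [ 1.  -0.2  0. ] jawaz -13.2 gap 0.701 F [ 0.4 -1.  -0.8]
shift cm [14.6  0.2 -1.2] turn x deg 0.8 j6 -0.09
tilt fix (tool axes deg) [-0.   1.7 -0.3]
```

drive_tool --rows '[[[4,0.2,-0.9],[0,1.5,-0.3],0.4],[[4,0,0],[0,0,0],0.4],[[2.5,0,0],[0,0,0],0.4]]'

```text
t: 11.55
eef_pos: [652.0, -91.0, 116.6]
ee_rot: [0.083, 0.697, -0.086, 0.707]
force: [-0.1, -0.7, 0.3]
finger_gap: 0.601
```

```bash
python3 - <<'E'
from h import *
go(649,-89,73,-14)
E
```

```text
t 11.55 pos [652.  -91.  116.6] xaxis [ 0. -0. -1.] y [ 0.2  1.  -0. ] z [ 1.  -0.2  0. ] jawaz -13.7 gap 0.601 F [-0.1 -0.7  0.3]
shift cm [ 4.3  0.1 -0.4] turn x deg 0.3 j6 -0.07
tilt fix (tool axes deg) [0.  0.8 0.1]
```

drive_tool --rows '[[[3,0.1,-0.4],[0,0.6,0],0.4],[[1.1,0,0],[0,0,0],0.4],[[0,0,0],[0,0,0],0.7],[[0,0,0],[0,0,0],0.9],[[0,0,0],[0,0,0],1],[[0,0,0],[0,0,0],1],[[-4.5,0,0],[0,0,0],1],[[-5,0,0],[0,0,0],1]]'

```text
t: 12.55
eef_pos: [647.1, -88.9, 170.4]
ee_rot: [0.087, 0.702, -0.088, 0.701]
force: [0.7, 0.4, -0.3]
finger_gap: 0.337
```

```bash
python3 - <<'E'
from h import *
go(425,310,200,-30)
E
```

```text
t 12.55 pos [647.1 -88.9 170.4] xaxis [-0. -0. -1.] y [ 0.2  1.  -0. ] z [ 1.  -0.2 -0. ] jawaz -14.2 gap 0.337 F [ 0.7  0.4 -0.3]
shift cm [ -3.   33.2 -31.3] turn x deg 15.8 j6 -0.06
tilt fix (tool axes deg) [-0.  -0.   0.1]
```

drive_tool --rows '[[[-0.6,4.5,-4.2],[0,0,0],1],[[-0.6,4.5,-4.2],[0,0,0],1],[[-0.6,4.5,-4.2],[0,0,0],1],[[-0.4,4.5,-4.2],[0,0,0],1],[[0,4.5,-4.2],[0,0,0],1],[[0,4.5,-4.2],[0,0,0],1],[[0,4,-3.8],[0,0,0],1],[[0,0,0],[0,0,0],1]]'

```text
t: 13.55
eef_pos: [445.0, 290.4, 199.0]
ee_rot: [0.09, 0.692, -0.089, 0.711]
force: [0.3, 0.3, 0.4]
finger_gap: 0.338
```

```bash
python3 - <<'E'
from h import *
go(440,295,75,-14)
E
```

```text
t 13.55 pos [445.  290.4 199. ] xaxis [ 0. -0. -1.] y [0.2 1.  0. ] z [ 1.  -0.2  0. ] jawaz -14.5 gap 0.338 F [0.3 0.3 0.4]
shift cm [12.4  0.3 -0.9] turn x deg -0.5 j6 0.64
tilt fix (tool axes deg) [-0.   1.5 -0.3]
```

drive_tool --rows '[[[4,0.3,-0.9],[0,1.5,-0.3],1],[[4,0,0],[0,0,0],1],[[3,0,0],[0,0,0],1],[[0,0,0],[0,0,0],0.5],[[0,0,0],[0,0,0],0.45],[[-5,0,0],[0,0,0],0.4],[[-5,0,0],[0,0,0],0.4],[[-2,0,0],[0,0,0],0.4]]'

```text
t: 14.55
eef_pos: [444.4, 293.9, 215.6]
ee_rot: [0.092, 0.697, -0.088, 0.706]
force: [-0.2, 0.6, -0.3]
finger_gap: 0.602
```

```bash
python3 - <<'E'
from h import *
im=crop("top","t6",90,130,260,160,3);waste(im);go(523,54,200,-14)
crop("top","t7",210,180,80,80,7)
E
```

```text
px [263.  236.4] X [468.4  -4. ] r 100.63340335285733 az 163.73615871575154 sz 28.20300316572151 30.823325060816718 ang -89.9577584972051 179.87569849296142 bgr [70 68 66]
px [242.4 216.8] X [523.5  54.2] r 95.80215182414409 az 115.66013203019718 sz 31.185829782329193 28.332155890786925 ang -89.95221043775425 -179.79632857195463 bgr [69 66 66]
px [315.7 212.5] X [ 535.9 -153.6] r 124.80360790694287 az -103.48336938317632 sz 29.634366187162758 18.88372583696467 ang -12.099043042213795 -101.33241110780251 bgr [56 57 60]
px [274.3 203. ] X [563.1 -36.4] r 4.604730300931186 az -114.61760875191727 sz 50.672505690879966 100.69801435921435 ang -44.74531294249421 -135.3165760328177 bgr [47 47 49]
t 14.6 pos [445.5 294.4 217.5] xaxis [ 0.  0. -1.] y [0.3 1.  0. ] z [ 1.  -0.3  0. ] jawaz -14.6 gap 0.601 F [0.6 0.5 1.2]
shift cm [  1.8 -21.3  13.5] turn x deg -0.6 j6 0.63
tilt fix (tool axes deg) [ 0.   0.8 -0.5]
```

View pics/t6.png

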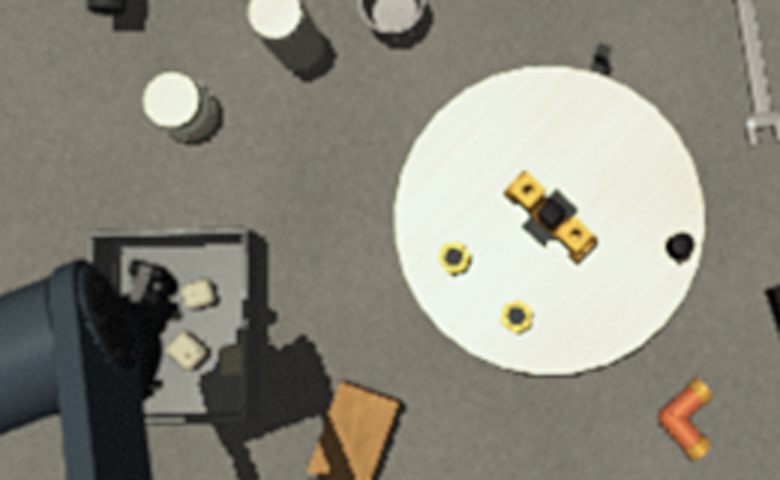

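View pics/t7.png

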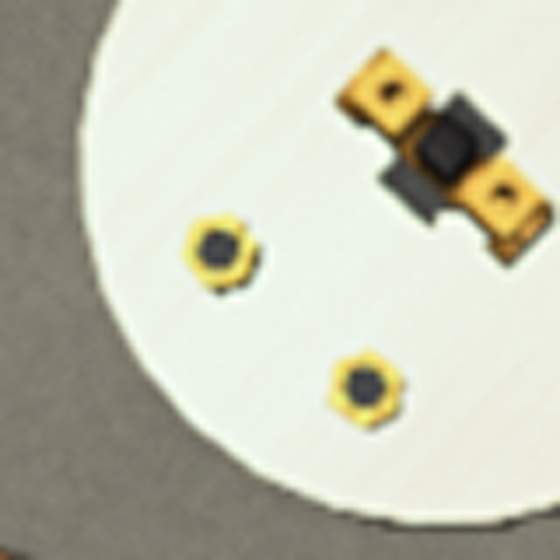

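```bash
python3 - <<'E'
from h import *
print(ray('top',241.5,215.8,74),ray('top',210+366/7,180+387/7,74))
go(525,57,200,-14)
E
```

```text
[526.   56.5  74. ] [471.4  -2.   74. ]
t 14.65 pos [444.9 294.2 215.5] xaxis [ 0.  0. -1.] y [0.3 1.  0. ] z [ 1.  -0.3  0. ] jawaz -14.6 gap 0.596 F [-0.5  0.8 -0.4]
shift cm [  1.6 -20.9  13.7] turn x deg -0.6 j6 0.63
tilt fix (tool axes deg) [-0.   0.8 -0.4]
```

drive_tool --rows '[[[0.4,-4.9,3.2],[0,0.8,-0.4],0.4],[[0.4,-5,3.3],[0,0,0],0.4],[[0.4,-5,3.3],[0,0,0],0.4],[[0.4,-5,3.3],[0,0,0],0.4],[[0,-1,0.6],[0,0,0],0.4],[[2,0,0],[0,0,0],0.4],[[4,0,0],[0,0,0],0.4],[[2,0,0],[0,0,0],0.4]]'

```text
t: 15.65
eef_pos: [528.5, 51.5, 119.0]
ee_rot: [0.091, 0.699, -0.088, 0.704]
force: [-0.0, -0.3, 0.5]
finger_gap: 0.6
```

```bash
python3 - <<'E'
from h import *
go(525,56,73,-14)
E
```

```text
t 15.65 pos [528.5  51.5 119. ] xaxis [ 0.  0. -1.] y [0.3 1.  0. ] z [ 1.  -0.3  0. ] jawaz -14.5 gap 0.600 F [-0.  -0.3  0.5]
shift cm [ 4.6  0.3 -0.5] turn x deg -0.5 j6 0.14
tilt fix (tool axes deg) [-0.   0.4 -0.2]
```

drive_tool --rows '[[[3,0.3,-0.5],[0,0.4,-0.2],0.4],[[1.4,0,0],[0,0,0],0.4],[[0,0,0],[0,0,0],0.7],[[0,0,0],[0,0,0],0.9],[[0,0,0],[0,0,0],1],[[0,0,0],[0,0,0],1],[[-4.5,0,0],[0,0,0],1],[[-5,0,0],[0,0,0],1]]'

```text
t: 16.65
eef_pos: [521.8, 57.7, 168.6]
ee_rot: [0.089, 0.704, -0.089, 0.699]
force: [0.6, -0.3, -1.3]
finger_gap: 0.342
```

```bash
python3 - <<'E'
from h import *
go(495,290,200,-14)
crop("scene","s5",150,80,220,160,3.5)
E
```

```text
t 16.65 pos [521.8  57.7 168.6] xaxis [-0.  0. -1.] y [0.2 1.  0. ] z [ 1.  -0.2 -0. ] jawaz -14.5 gap 0.342 F [ 0.6 -0.3 -1.3]
shift cm [-3.1 21.8 -8.4] turn x deg -0.5 j6 0.15
tilt fix (tool axes deg) [ 0.  -0.4 -0. ]
```

View pics/s5.png

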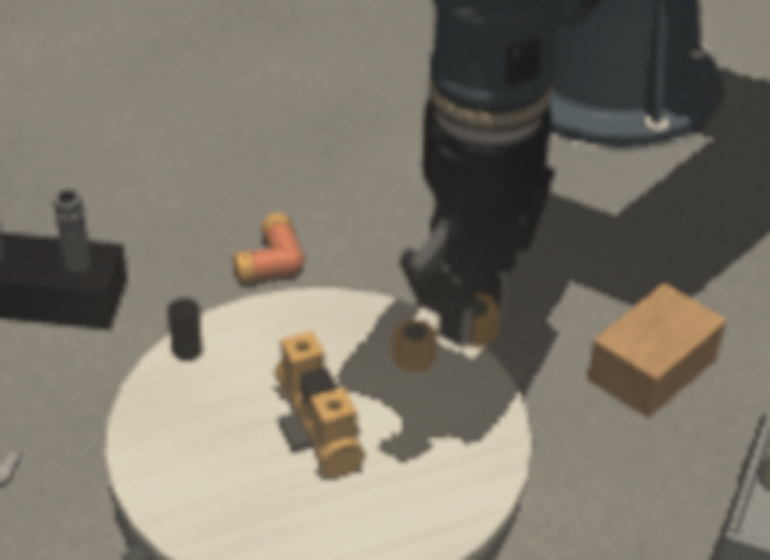

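drive_tool --rows '[[[-0.8,4,-1.6],[0,0,0],1],[[-0.8,5,-1.9],[0,0,0],1],[[-0.8,5,-1.9],[0,0,0],1],[[-0.5,5,-1.9],[0,0,0],1],[[0,3,-1.2],[0,0,0],1],[[0,0,0],[0,0,0],1]]'

```text
t: 17.45
eef_pos: [500.8, 297.7, 209.9]
ee_rot: [0.092, 0.695, -0.089, 0.708]
force: [-0.5, -0.6, -0.4]
finger_gap: 0.342
```

```bash
python3 - <<'E'
from h import *
go(490,295,75,-14)
E
```

```text
t 17.45 pos [500.8 297.7 209.9] xaxis [ 0.  0. -1.] y [0.3 1.  0. ] z [ 1.  -0.3  0. ] jawaz -14.7 gap 0.342 F [-0.5 -0.6 -0.4]
shift cm [13.5 -0.6 -1.2] turn x deg -0.7 j6 0.60
tilt fix (tool axes deg) [ 0.   1.  -0.4]
```

drive_tool --rows '[[[4.5,-0.6,-0.9],[0,1,-0.4],1],[[4.5,0,0],[0,0,0],1],[[3,0,0],[0,0,0],1],[[0,0,0],[0,0,0],0.5],[[0,0,0],[0,0,0],0.45],[[-5,0,0],[0,0,0],0.4],[[-5,0,0],[0,0,0],0.4],[[-2,0,0],[0,0,0],0.4]]'

```text
t: 18.45
eef_pos: [495.0, 289.9, 215.6]
ee_rot: [0.092, 0.698, -0.091, 0.704]
force: [0.1, 0.3, -0.3]
finger_gap: 0.607
```

```bash
python3 - <<'E'
from h import *
im=crop("top","t8",90,130,260,160,3);waste(im);go(471,-2,200,-14)
E
```

```text
px [262.9 236.4] X [468.5  -3.9] r 100.56695234412732 az 163.63645352065168 sz 28.20300316572151 30.823325060816718 ang -89.9577584972051 179.87569849296142 bgr [72 69 67]
px [315.7 212.8] X [ 535.  -153.5] r 124.9535507978826 az -103.87163714711322 sz 19.88316358899045 28.41178138627652 ang -89.95103471157977 179.0391652159853 bgr [55 57 58]
px [274.3 202.9] X [563.2 -36.2] r 4.333461762234078 az -114.0209470831097 sz 50.672505690879966 100.69801435921435 ang -44.74531294249421 -135.3165760328177 bgr [50 51 53]
t 18.5 pos [496.1 290.4 217.7] xaxis [ 0.  0. -1.] y [0.3 1.  0. ] z [ 1.  -0.3  0. ] jawaz -14.9 gap 0.597 F [1.4 0.9 1.5]
shift cm [  1.7 -28.9   5.1] turn x deg -0.9 j6 0.60
tilt fix (tool axes deg) [ 0.   0.6 -0.3]
```

View pics/t8.png

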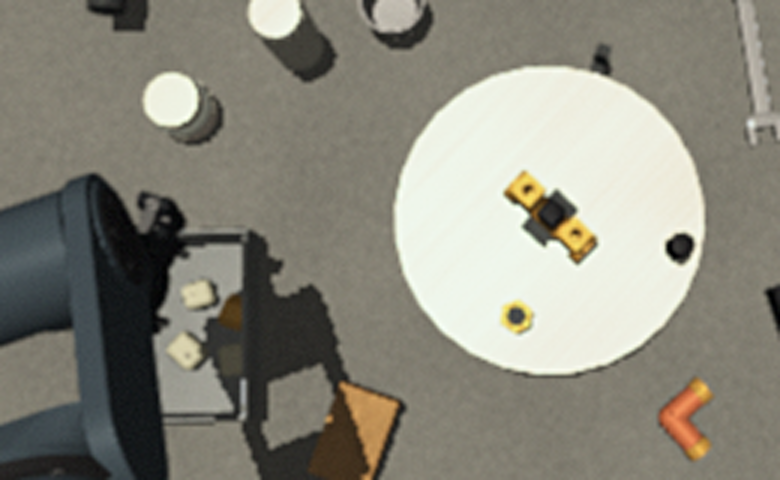

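drive_tool --rows '[[[0.3,-5.5,1],[0,0.6,-0.3],0.4],[[0.3,-6,1],[0,0,0],0.4],[[0.3,-6,1],[0,0,0],0.4],[[0.3,-6,1],[0,0,0],0.4],[[0,-5,0.9],[0,0,0],0.4],[[2,0,0],[0,0,0],0.4],[[4,0,0],[0,0,0],0.4],[[2,0,0],[0,0,0],0.4]]'

```text
t: 19.5
eef_pos: [479.9, -9.3, 134.5]
ee_rot: [0.092, 0.689, -0.092, 0.713]
force: [-0.7, -0.5, 1.0]
finger_gap: 0.599
```

```bash
python3 - <<'E'
from h import *
go(470,-2,73,-14)
E
```

```text
t 19.5 pos [479.9  -9.3 134.5] xaxis [ 0. -0. -1.] y [0.3 1.  0. ] z [ 1.  -0.3  0. ] jawaz -15.0 gap 0.599 F [-0.7 -0.5  1. ]
shift cm [ 6.1  0.4 -1.4] turn x deg -1.0 j6 -0.00
tilt fix (tool axes deg) [ 0.   1.9 -0.3]
```

drive_tool --rows '[[[1,0.4,-1.2],[0,1.9,-0.3],0.4],[[1,0,0],[0,0,0],0.4]]'

```text
t: 19.75
eef_pos: [469.1, -2.4, 113.9]
ee_rot: [0.092, 0.701, -0.092, 0.701]
force: [0.3, -0.7, -0.6]
finger_gap: 0.6
```

```bash
python3 - <<'E'
from h import *
go(470,-2,73,-14)
E
```

```text
t 19.75 pos [469.1  -2.4 113.9] xaxis [-0. -0. -1.] y [ 0.3  1.  -0. ] z [ 1.  -0.3 -0. ] jawaz -15.0 gap 0.600 F [ 0.3 -0.7 -0.6]
shift cm [4.1 0.1 0.1] turn x deg -1.0 j6 0.02
tilt fix (tool axes deg) [ 0. -0.  0.]
```

drive_tool --rows '[[[3,0,0],[0,0,0],0.4],[[1,0,0],[0,0,0],0.4],[[0,0,0],[0,0,0],0.7],[[0,0,0],[0,0,0],0.9],[[0,0,0],[0,0,0],1],[[0,0,0],[0,0,0],1],[[-4.5,0,0],[0,0,0],1],[[-5,0,0],[0,0,0],1]]'

```text
t: 20.75
eef_pos: [469.2, -1.8, 169.8]
ee_rot: [0.092, 0.702, -0.092, 0.701]
force: [0.2, 0.1, -0.1]
finger_gap: 0.345
```

```bash
python3 - <<'E'
from h import *
go(460,315,215,-14)
E
```

```text
t 20.75 pos [469.2  -1.8 169.8] xaxis [-0.  0. -1.] y [ 0.3  1.  -0. ] z [ 1.  -0.3 -0. ] jawaz -14.9 gap 0.345 F [ 0.2  0.1 -0.1]
shift cm [-4.5 30.4 -9. ] turn x deg -0.9 j6 0.02
tilt fix (tool axes deg) [-0.  -0.1  0. ]
```

drive_tool --rows '[[[-0.8,5,-1.4],[0,0,0],1],[[-0.8,5.5,-1.6],[0,0,0],1],[[-0.8,5.5,-1.6],[0,0,0],1],[[-0.8,5.5,-1.6],[0,0,0],1],[[0,5.5,-1.6],[0,0,0],1],[[0,5.5,-1.6],[0,0,0],1],[[0,2,-0.6],[0,0,0],1],[[0,0,0],[0,0,0],1]]'

```text
t: 21.75
eef_pos: [466.3, 366.3, 209.3]
ee_rot: [0.094, 0.695, -0.093, 0.707]
force: [0.0, -0.4, 0.3]
finger_gap: 0.343
```

```bash
python3 - <<'E'
from h import *
go(460,362,75,-14)
E
```

```text
t 21.75 pos [466.3 366.3 209.3] xaxis [ 0. -0. -1.] y [0.3 1.  0. ] z [ 1.  -0.3  0. ] jawaz -15.2 gap 0.343 F [ 0.  -0.4  0.3]
shift cm [13.4 -0.6 -0.7] turn x deg -1.2 j6 0.75
tilt fix (tool axes deg) [-0.   0.9 -0.2]
```

drive_tool --rows '[[[4.5,-0.7,-0.5],[0,0.9,-0.2],1],[[4.5,0,0],[0,0,0],1],[[3,0,0],[0,0,0],1],[[0,0,0],[0,0,0],0.5],[[0,0,0],[0,0,0],0.45],[[-5,0,0],[0,0,0],0.5],[[-5,0,0],[0,0,0],0.7],[[-2,-5,1.3],[0,0,0],0.9]]'

```text
t: 22.75
eef_pos: [463.8, 301.4, 215.1]
ee_rot: [0.095, 0.698, -0.095, 0.703]
force: [-0.1, -1.4, -0.2]
finger_gap: 0.109
```

drive_tool --rows '[[[0,-6,1.6],[0,0,0],1],[[0,-6,1.6],[0,0,0],1],[[0,-6,1.6],[0,0,0],1],[[0,-6,1.6],[0,0,0],1],[[0,0,0],[0,0,0],1]]'

```text
t: 23.38
eef_pos: [467.0, 45.4, 228.3]
ee_rot: [0.097, 0.688, -0.095, 0.713]
force: [-0.5, 0.3, 0.7]
finger_gap: -0.003
```

```bash
python3 - <<'E'
from h import *
im=crop("top","t9",90,130,260,160,3)
crop("scene","s9",0,50,450,300,1.7)
go()
E
```

```text
t 23.475 pos [466.6  48.8 227.9] xaxis [ 0. -0. -1.] y [0.3 1.  0. ] z [ 1.  -0.3  0. ] jawaz -15.4 gap 0.001 F [ 0.6 -0.2  0.4]
shift cm [0. 0. 0.] 
tilt fix (tool axes deg) [ 0.   1.9 -0.5]
```

View pics/t9.png

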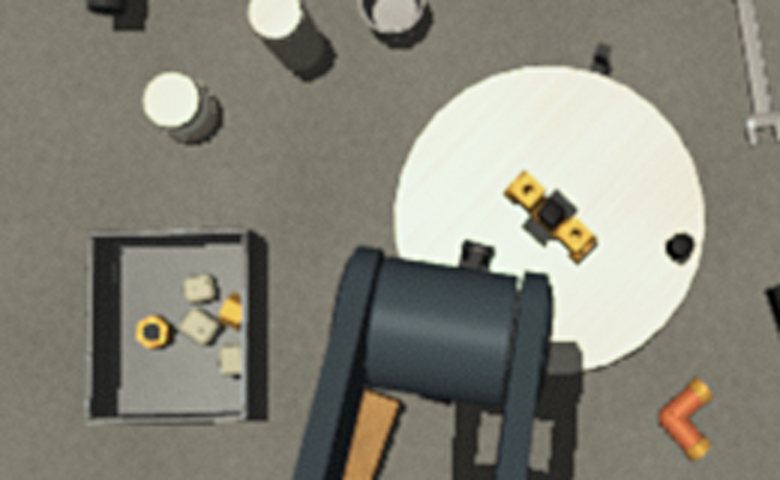

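View pics/s9.png

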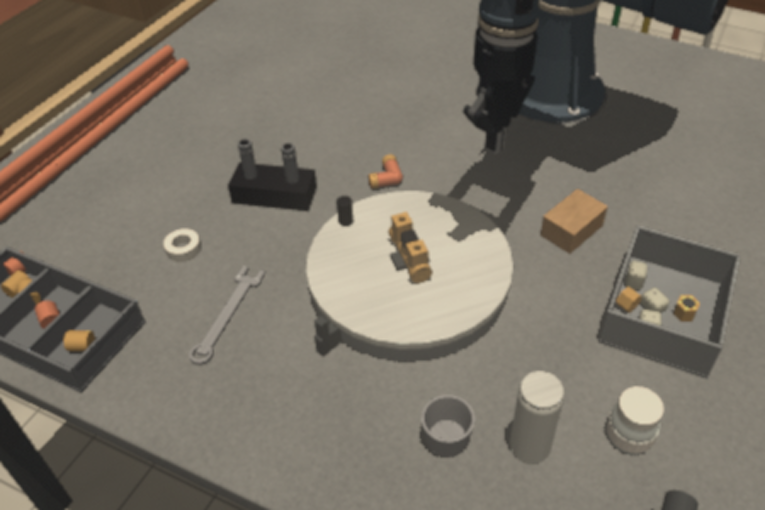

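All five pieces lie in the box: one plug at crop pixel (153,332), another at its right wall (232,312), and the three lumps. Before the knob, I'll zoom in on the plug at the wall.

```bash
python3 - <<'E'
from h import *
im=crop("top","t10",115,200,70,80,7)
im=crop("scene","s10",340,180,100,90,6)
go(535.5,-153.8,150,-13.5)
for p in [(121,207.5),(173,207.5),(120,271),(172.5,269.5)]: print(ray('top',*p,70))
E
```

```text
t 23.575 pos [466.1  50.5 227.1] xaxis [ 0.  0. -1.] y [0.3 1.  0. ] z [ 1.  -0.3  0. ] jawaz -15.1 gap -0.000 F [ 0.1  0.1 -0.5]
shift cm [  7.9 -18.   11.8] turn x deg -1.6 j6 0.13
tilt fix (tool axes deg) [-0.   1.8 -0.5]
[549.6 398.1  70. ]
[549.7 250.9  70. ]
[372.3 393.8  70. ]
[376.5 247.9  70. ]
```

View pics/t10.png

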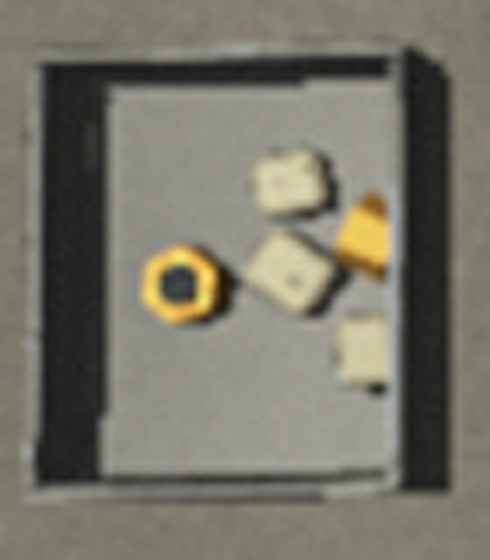

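View pics/s10.png

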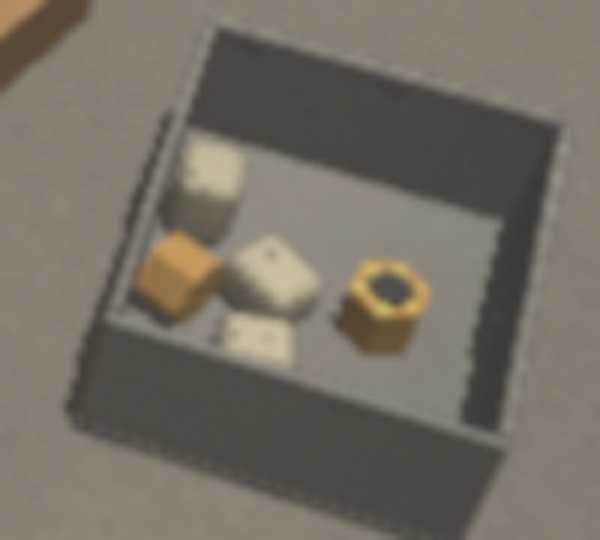

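```bash
python3 - <<'E'
from h import *
a=snapshot('top')[222:246,155:180];b=snapshot('scene')[212:242,355:390]
f=lambda i,s:cv2.resize(cv2.convertScaleAbs(i,alpha=1.3),None,fx=s,fy=s,interpolation=cv2.INTER_NEAREST)
A=f(a,16);B=f(b,12);h=max(A.shape[0],B.shape[0]);P=lambda i:cv2.copyMakeBorder(i,0,h-i.shape[0],0,5,cv2.BORDER_CONSTANT)
cv2.imwrite('pics/z1.png',np.hstack([P(A),P(B)][:2])[:600,:800]);print(A.shape,B.shape)
print(-camera_info('scene')['R'].T@camera_info('scene')['t'])
E
```

```text
(384, 400, 3) (360, 420, 3)
[1244.6  297.6  863.9]
```

View pics/z1.png

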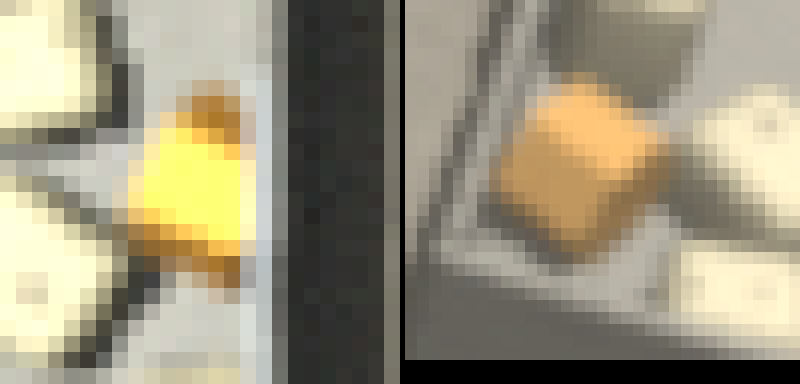

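```bash
python3 - <<'E'
from h import *
print('edge ends',ray('top',155+172/16,222+115/16,33),ray('top',155+130/16,222+210/16,33))
print('right visible edge',ray('top',155+250/16,222+190/16,33))
# box from base outline: outer right wall bottom at z=0
print('wall rim inner',ray('top',155+258/16,222+190/16,70),'outer',ray('top',155+285/16,222+190/16,70),'base outer',ray('top',155+385/16,222+190/16,0), 'left inner/outer',ray('top',115+40/7,234,70),ray('top',115+45/7,234,70))
E
```

```text
edge ends [489.6 278.3  33. ] [472.4 285.5  33. ]
right visible edge [476.  263.8  33. ]
wall rim inner [475.3 254.3  70. ] outer [475.3 249.5  70. ] base outer [476.7 245.8   0. ] left inner/outer [474.8 395.9  70. ] [474.8 393.9  70. ]
```

The plug at the wall lies on its side with its axis about 23° off the wall normal. That puts its origin at most 65 mm from the box centre, so it is inside. Now the knob.

drive_tool --rows '[[[0,-4.5,3],[0,1.8,-0.5],0.45],[[1,-4.5,3],[0,0,0],0.45],[[1,-4.5,3],[0,0,0],0.45],[[1,-4,2.6],[0,0,0],0.45],[[1,0,0],[0,0,0],0.45],[[0,0,0],[0,0,0],0.45]]'

```text
t: 24.42
eef_pos: [537.6, -142.5, 184.8]
ee_rot: [0.086, 0.703, -0.085, 0.701]
force: [0.4, -0.2, -0.4]
finger_gap: 0.552
```

```bash
python3 - <<'E'
from h import *
go(535.5,-153.8,80,-13.5)
E
```

```text
t 24.425 pos [ 537.6 -142.5  184.8] xaxis [-0.  0. -1.] y [0.2 1.  0. ] z [ 1.  -0.2 -0. ] jawaz -13.9 gap 0.552 F [ 0.4 -0.2 -0.4]
shift cm [10.5 -1.2  0.1] turn x deg -0.4 j6 -0.22
tilt fix (tool axes deg) [-0.  -0.1 -0.1]
```

drive_tool --rows '[[[2,-1.2,0.1],[0,0,0],0.45],[[3,0,0],[0,0,0],0.45]]'

```text
t: 24.68
eef_pos: [537.4, -151.2, 136.5]
ee_rot: [0.083, 0.701, -0.083, 0.703]
force: [0.4, -0.1, -0.3]
finger_gap: 0.55
```

```bash
python3 - <<'E'
from h import *
go(535.5,-153.8,80,-13.5)
crop("scene","s11",130,100,180,130,4.4)
E
```

```text
t 24.675 pos [ 537.4 -151.2  136.5] xaxis [ 0. -0. -1.] y [0.2 1.  0. ] z [ 1.  -0.2  0. ] jawaz -13.5 gap 0.550 F [ 0.4 -0.1 -0.3]
shift cm [ 5.7 -0.3 -0.1] turn x deg -0.0 j6 -0.24
tilt fix (tool axes deg) [ 0.   0.2 -0. ]
```

View pics/s11.png

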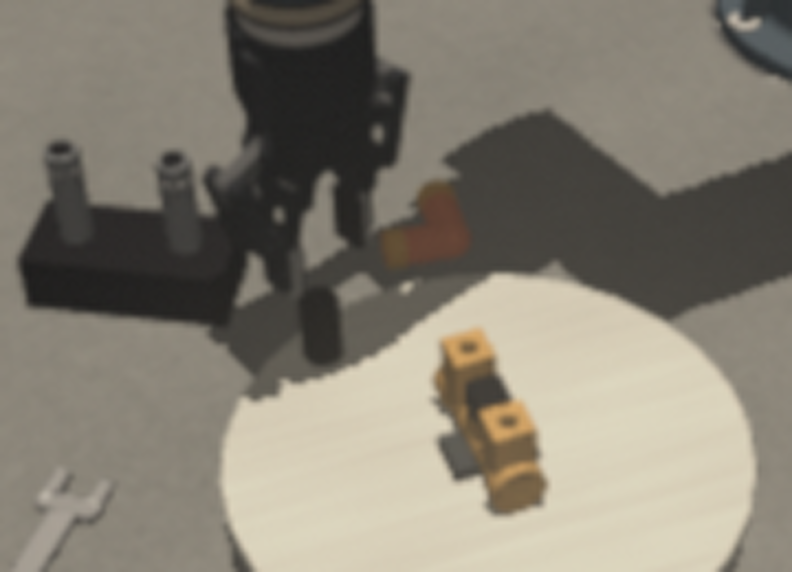

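drive_tool --rows '[[[2,-0.3,-0.1],[0,0.2,0],0.45],[[2,0,0],[0,0,0],0.45],[[1.5,0,0],[0,0,0],0.45],[[0,0,0],[0,0,0],0.55],[[0,0,0],[0,0,0],0.62],[[0,0,0],[0,0,0],0.64]]'

```text
t: 25.48
eef_pos: [533.9, -145.3, 79.7]
ee_rot: [0.081, 0.705, -0.078, 0.7]
force: [-0.3, 0.4, 0.1]
finger_gap: 0.36
```

```bash
python3 - <<'E'
from h import *
go(535.5,-153.8,80,-13.5)
E
```

```text
t 25.475 pos [ 533.9 -145.3   79.7] xaxis [-0.  0. -1.] y [0.2 1.  0. ] z [ 1.  -0.2 -0. ] jawaz -12.9 gap 0.360 F [-0.3  0.4  0.1]
shift cm [-0.  -0.8  0.3] turn x deg 0.6 j6 -0.24
tilt fix (tool axes deg) [ 0.  -0.4 -0.1]
```

drive_tool --rows '[[[0,-0.8,0.3],[0,0,0],0.64],[[0,0.2,2],[-9,0,0],0.64],[[0,0.2,2],[-9,0,0],0.64],[[0,0.2,2],[-9,0,0],0.64]]'

```text
t: 25.98
eef_pos: [584.6, -154.4, 79.2]
ee_rot: [-0.09, 0.712, 0.096, 0.69]
force: [-6.0, -4.2, 3.4]
finger_gap: 0.364
```

```bash
cat >> h.py <<'E'
def pol():
    o=get_obs();p=o['eef_pos'][:2]-C;print('r %.1f az %.1f'%(np.linalg.norm(p),np.degrees(np.arctan2(p[1],p[0]))))
E
python3 - <<'E'
from h import *
pol();go(z=80)
crop("scene","s12",130,100,180,130,4.4)
E
```

```text
r 123.8 az -80.9
t 25.975 pos [ 584.6 -154.4   79.2] xaxis [-0.  0. -1.] y [-0.3  1.   0. ] z [ 1.   0.3 -0. ] jawaz 15.1 gap 0.364 F [-6.  -4.2  3.4]
shift cm [-0.1  0.  -0. ] 
tilt fix (tool axes deg) [-0.  -1.7 -0.8]
```

View pics/s12.png

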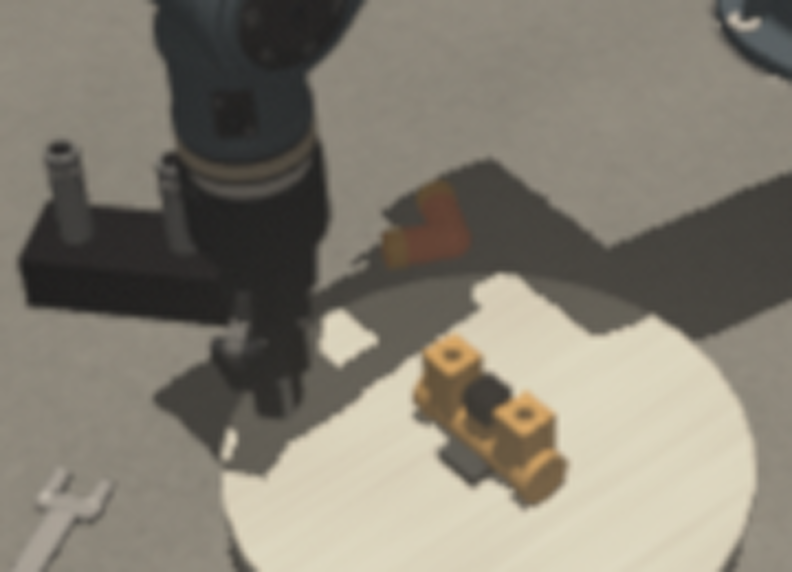

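drive_tool --rows '[[[0,0,2.2],[-7,0,0],0.64],[[0,0.1,2.2],[-9,-0.5,0],0.64],[[0,0.2,2.2],[-9,0,0],0.64]]'

```text
t: 26.4
eef_pos: [641.4, -130.5, 78.6]
ee_rot: [-0.24, 0.672, 0.252, 0.653]
force: [-1.8, -3.6, 0.2]
finger_gap: 0.358
```

```bash
python3 - <<'E'
from h import *
pol();go(z=80)
E
```

```text
r 124.5 az -52.1
t 26.4 pos [ 641.4 -130.5   78.6] xaxis [-0.  0. -1.] y [-0.7  0.8  0. ] z [ 0.8  0.7 -0. ] jawaz 40.8 gap 0.358 F [-1.8 -3.6  0.2]
shift cm [-0.1  0.  -0. ] 
tilt fix (tool axes deg) [ 0.  -1.1 -1.5]
```

drive_tool --rows '[[[0,0.1,2.2],[-8,-1,-1],0.64],[[0,0.1,2.2],[-9,0,0],0.64],[[0,0.1,1.2],[-7,0,0],0.64]]'

```text
t: 26.78
eef_pos: [674.4, -92.9, 78.6]
ee_rot: [-0.379, 0.599, 0.385, 0.591]
force: [-6.3, -11.9, 2.5]
finger_gap: 0.361
```

```bash
python3 - <<'E'
from h import *
pol();go(z=80)
crop("scene","s13",100,100,200,150,3.9)
E
```

```text
r 125.1 az -29.0
t 26.775 pos [674.4 -92.9  78.6] xaxis [-0. -0. -1.] y [-0.9  0.4  0. ] z [ 0.4  0.9 -0. ] jawaz 65.4 gap 0.361 F [ -6.3 -11.9   2.5]
shift cm [-0.1  0.  -0. ] 
tilt fix (tool axes deg) [-0.  -0.4 -0.7]
```

View pics/s13.png

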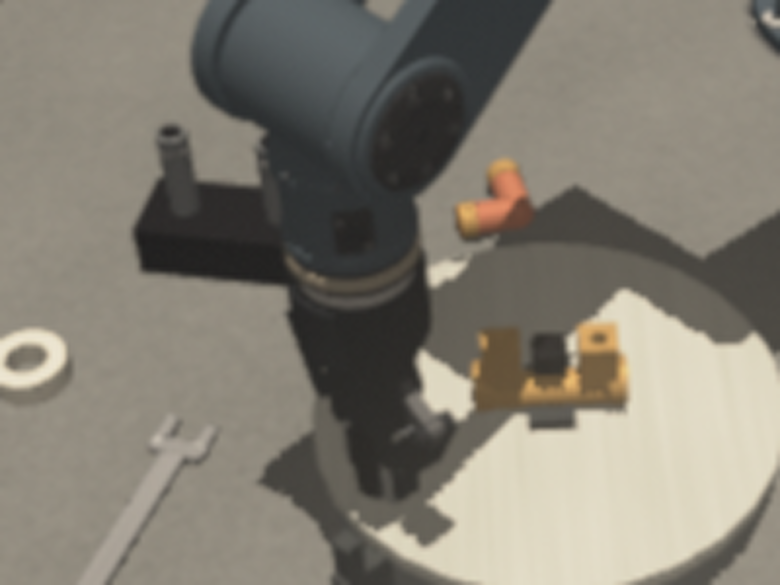

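drive_tool --rows '[[[0,0.1,1.3],[-5,0,0],0.64],[[0,0,0],[0,0,0],0.64]]'

```text
t: 27.08
eef_pos: [679.2, -83.7, 78.7]
ee_rot: [-0.407, 0.582, 0.41, 0.573]
force: [0.2, -0.5, -0.3]
finger_gap: 0.361
```

```bash
python3 - <<'E'
from h import *
pol();go(z=80)
crop("top","t13",210,120,130,125,4.6)
E
```

```text
r 125.3 az -24.3
t 27.075 pos [679.2 -83.7  78.7] xaxis [-0. -0. -1.] y [-0.9  0.3  0. ] z [ 0.3  0.9 -0. ] jawaz 70.5 gap 0.361 F [ 0.2 -0.5 -0.3]
shift cm [-0.1  0.  -0. ] 
tilt fix (tool axes deg) [ 0.  -0.5 -0.6]
```

View pics/t13.png

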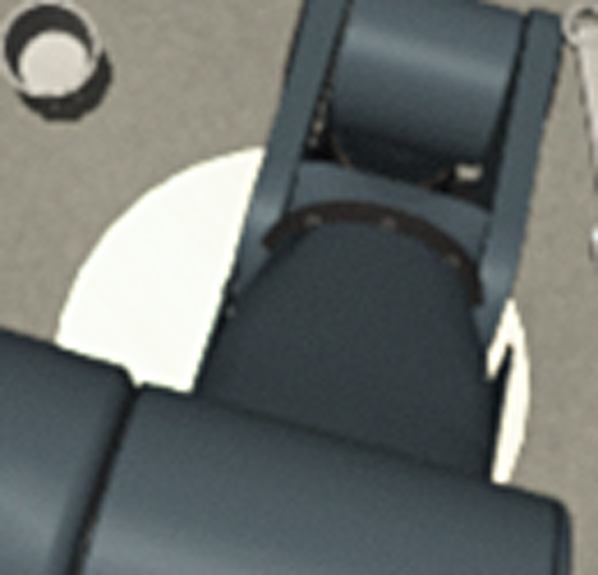

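drive_tool --rows '[[[0,0,0],[0,0,0],0.45],[[0,0,0],[0,0,0],0.45],[[-4,0,0],[0,0,0],0.45],[[-5,0,0],[0,0,0],0.45],[[-3,5,-2],[0,0,0],0.45],[[0,5,-3],[0,0,0],0.45],[[0,5,-3],[0,0,0],0.45],[[0,5,-3],[0,0,0],0.45]]'

```text
t: 28.12
eef_pos: [454.5, -121.4, 205.7]
ee_rot: [-0.408, 0.581, 0.406, 0.575]
force: [0.0, -0.9, 0.3]
finger_gap: 0.551
```

```bash
python3 - <<'E'
from h import *
pol();go()
crop("top","t14",210,120,130,125,4.6)
crop("scene","s14",130,100,200,150,3.9)
E
```

```text
r 142.1 az -141.1
t 28.125 pos [ 454.5 -121.4  205.7] xaxis [-0. -0. -1.] y [-0.9  0.3  0. ] z [ 0.3  0.9 -0. ] jawaz 70.3 gap 0.551 F [ 0.  -0.9  0.3]
shift cm [0. 0. 0.] 
tilt fix (tool axes deg) [ 0.  -0.5 -0.1]
```

View pics/t14.png

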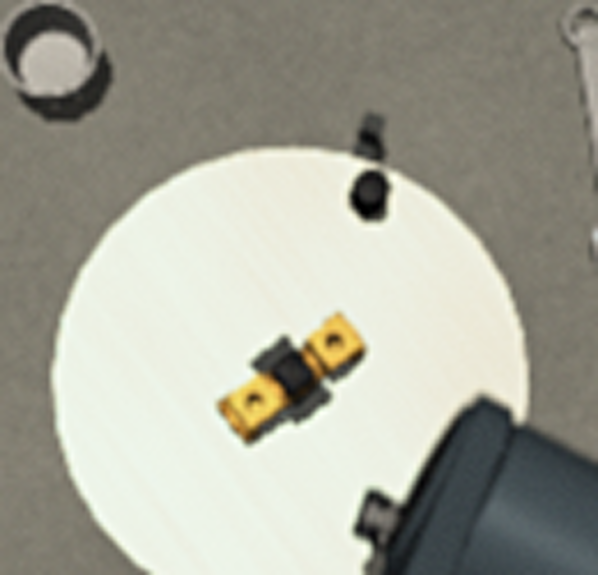

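View pics/s14.png

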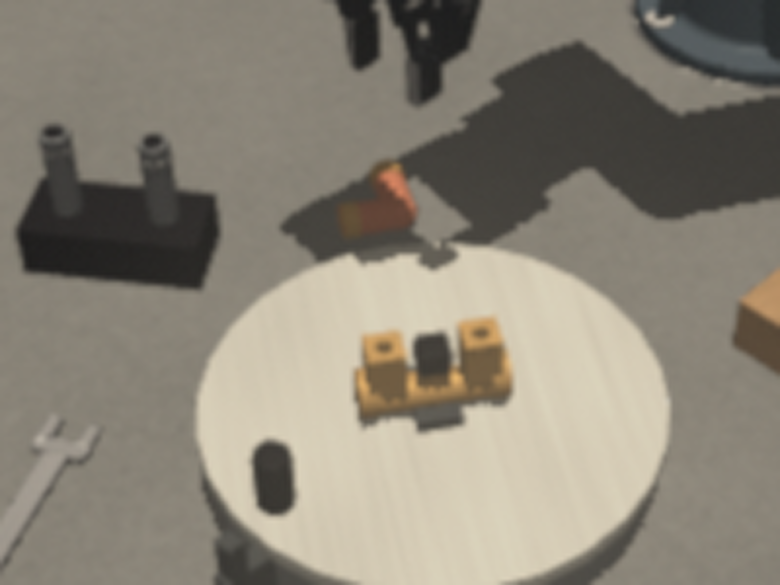

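```bash
python3 - <<'E'
from h import *
az=lambda X:np.degrees(np.arctan2(X[1],X[0]))
C3=np.array([*C,0])
f=lambda u,v,z:ray('top',210+u/4.6,120+v/4.6,z)
tab=f(371,140,60)-C3;kn=f(371,193,76)-C3
print('tab',tab,az(tab),np.linalg.norm(tab[:2]),'knob',kn,az(kn),np.linalg.norm(kn[:2]))
a=f(256,401,105);b=f(335,342,105);print('ports',a,b,(a+b)/2,np.linalg.norm(a-b),az(b-a))
g=lambda u,v,z:ray('top',210+u/4.6,140+v/4.6,z)
a0=g(258,244,105);b0=g(331,312,105);print('ports0',a0,b0,(a0+b0)/2,np.linalg.norm(a0-b0),az(b0-a0))
h=lambda u,v,z:ray('scene',130+u/3.9,100+v/3.9,z)
print('scene ports',h(386,346,105),h(481,331,105),'knob',h(273,452,95)-C3)
im=snapshot('top');cv2.imwrite('pics/p1.png',cv2.resize(im[182:217,253:293],None,fx=16,fy=16,interpolation=cv2.INTER_CUBIC))
im=snapshot('scene');cv2.imwrite('pics/p2.png',cv2.resize(im[175:215,215:265],None,fx=14,fy=14,interpolation=cv2.INTER_CUBIC))
E
```

```text
tab [152.3 -52.6  60. ] -19.039225558848088 161.1448404777707 knob [115.  -50.9  76. ] -23.874263226878476 125.75266731117134
ports [547.8 -10.9 105. ] [583.3 -58.2 105. ] [565.5 -34.6 105. ] 59.21013987796082 -53.151005334520235
ports0 [586.9 -12.1 105. ] [546.  -55.6 105. ] [566.4 -33.9 105. ] 59.669146128862046 -133.19887217294453
scene ports [586.5 -55.3 105. ] [550.1  -8.5 105. ] knob [117.8 -48.2  95. ]
```

View pics/p1.png

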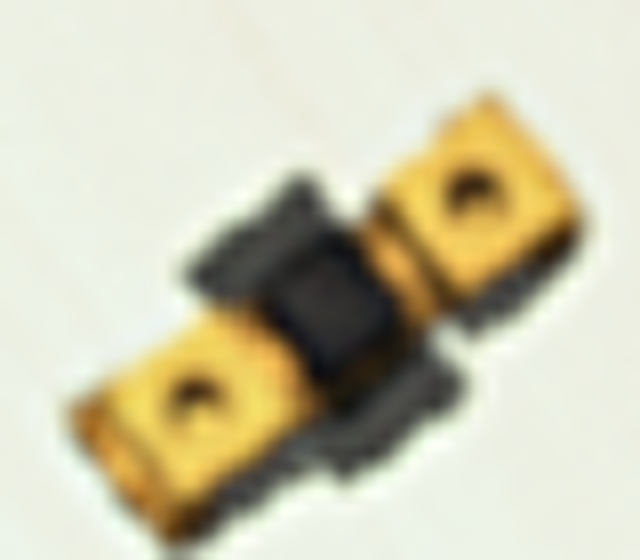

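View pics/p2.png

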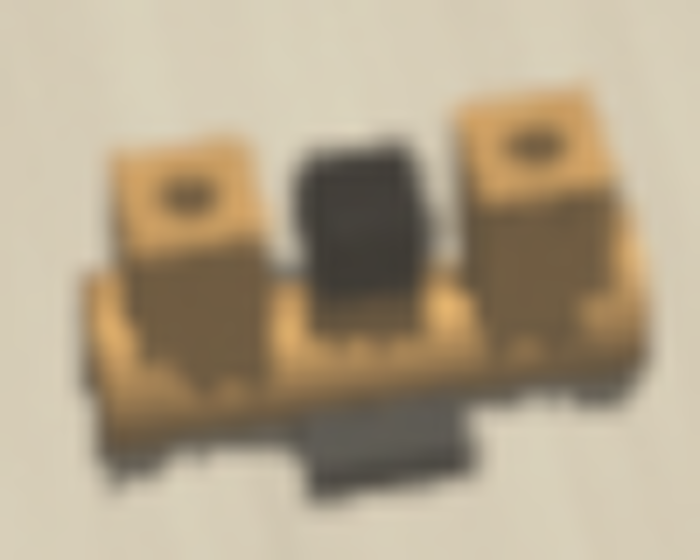

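```bash
python3 - <<'E'
from h import *
A=snapshot('top')[138:175,270:310];B=snapshot('scene')[205:255,175:225]
A=cv2.resize(cv2.convertScaleAbs(A,alpha=1.5),None,fx=9,fy=9,interpolation=cv2.INTER_CUBIC)
B=cv2.resize(cv2.convertScaleAbs(B,alpha=1.6),None,fx=8,fy=8,interpolation=cv2.INTER_CUBIC)
print(A.shape,B.shape)
P=lambda i:cv2.copyMakeBorder(i,0,400-i.shape[0],0,5,cv2.BORDER_CONSTANT)
cv2.imwrite('pics/p3.png',np.hstack([P(A),P(B)]))
E
```

```text
(333, 360, 3) (400, 400, 3)
```

View pics/p3.png

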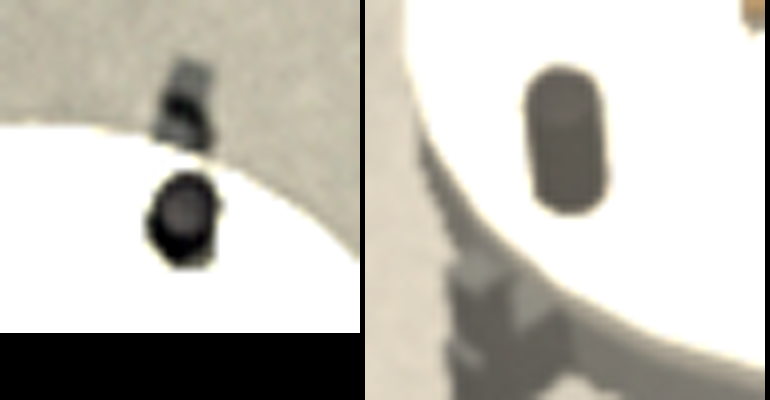

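```bash
python3 - <<'E'
from h import *
C3=np.array([*C,0])
for n,u,v,z in [('top',290.7,149.1,65),('scene',192.6,240.4,65),('top',290.3,161.3,95),('scene',199.75,216.9,95)]:
    X=ray(n,u,v,z)-C3;print(n,X,'r',np.linalg.norm(X[:2]),'az',np.degrees(np.arctan2(X[1],X[0])))
E
```

```text
top [155.1 -52.3  65. ] r 163.68098962758148 az -18.637425544170814
scene [166.3 -42.3  65. ] r 171.58817965994726 az -14.283728253380536
top [113.  -48.3  95. ] r 122.86333938128026 az -23.14251838423733
scene [120.6 -47.2  95. ] r 129.5644882541679 az -21.3877554269308
```

```bash
python3 - <<'E'
from h import *
go(681,-81,150,68)
E
```

```text
t 28.425 pos [ 457.6 -121.9  205.7] xaxis [-0. -0. -1.] y [-0.9  0.3  0. ] z [ 0.3  0.9 -0. ] jawaz 70.3 gap 0.551 F [ 0.7 -0.2 -0.6]
shift cm [  5.5 -19.7  11.4] turn x deg 2.3 j6 -1.71
tilt fix (tool axes deg) [ 0.  -0.5 -0.1]
```

drive_tool --rows '[[[0,-5,2.9],[0,-0.5,0],0.45],[[0,-5,2.9],[0,0,0],0.45],[[0,-5,2.9],[0,0,0],0.45],[[0,-4.2,2.4],[2,0,0],0.45],[[3,0,0],[0,0,0],0.45],[[2,0,0],[0,0,0],0.45],[[0,0,0],[0,0,0],0.45]]'

```text
t: 29.3
eef_pos: [695.3, -76.6, 151.9]
ee_rot: [-0.401, 0.581, 0.396, 0.587]
force: [0.4, -0.5, 0.6]
finger_gap: 0.548
```

```bash
python3 - <<'E'
from h import *
go(680.5,-81,80,68)
E
```

```text
t 29.3 pos [695.3 -76.6 151.9] xaxis [ 0. -0. -1.] y [-0.9  0.4 -0. ] z [0.4 0.9 0. ] jawaz 68.6 gap 0.548 F [ 0.4 -0.5  0.6]
shift cm [ 7.2  1.3 -1. ] turn x deg 0.6 j6 -1.47
tilt fix (tool axes deg) [-0.   0.2  0.6]
```

drive_tool --rows '[[[2,1.3,-1],[0,0,0.5],0.45],[[1,0,0],[0,0,0],0.45]]'

```text
t: 29.55
eef_pos: [683.0, -80.7, 122.9]
ee_rot: [-0.4, 0.581, 0.398, 0.586]
force: [0.2, -0.1, -0.3]
finger_gap: 0.552
```

```bash
python3 - <<'E'
from h import *
go(680.5,-81,80,68)
E
```

```text
t 29.55 pos [683.  -80.7 122.9] xaxis [ 0.  0. -1.] y [-0.9  0.4 -0. ] z [0.4 0.9 0. ] jawaz 68.7 gap 0.552 F [ 0.2 -0.1 -0.3]
shift cm [ 4.3  0.2 -0.1] turn x deg 0.7 j6 -1.48
tilt fix (tool axes deg) [0.  0.2 0.4]
```

drive_tool --rows '[[[2.2,0.2,-0.1],[0,0,0.4],0.45],[[2,0,0],[0,0,0],0.45],[[0,0,0],[0,0,0],0.6],[[0,0,0],[0,0,0],0.68],[[0,0,0],[0,0,0],0.75],[[0,0,0],[0,0,0],0.8]]'

```text
t: 30.3
eef_pos: [683.8, -80.4, 79.2]
ee_rot: [-0.4, 0.581, 0.399, 0.585]
force: [0.8, 0.1, -3.4]
finger_gap: 0.268
```

```bash
python3 - <<'E'
from h import *
pol();go()
E
```

```text
r 128.2 az -22.1
t 30.3 pos [683.8 -80.4  79.2] xaxis [ 0.  0. -1.] y [-0.9  0.4 -0. ] z [0.4 0.9 0. ] jawaz 68.8 gap 0.268 F [ 0.8  0.1 -3.4]
shift cm [0. 0. 0.] 
tilt fix (tool axes deg) [0.  0.2 0.2]
```

drive_tool --rows '[[[0,0,0.5],[-2,0,0],0.8],[[0,0,0.4],[-2,0,0],0.8]]'

```text
t: 30.55
eef_pos: [686.7, -72.4, 79.2]
ee_rot: [-0.421, 0.567, 0.42, 0.57]
force: [1.1, 0.1, -2.8]
finger_gap: 0.262
```

```bash
python3 - <<'E'
from h import *
pol();go()
E
```

```text
r 128.2 az -18.3
t 30.55 pos [686.7 -72.4  79.2] xaxis [ 0.  0. -1.] y [-1.   0.3 -0. ] z [0.3 1.  0. ] jawaz 73.0 gap 0.262 F [ 1.1  0.1 -2.8]
shift cm [0. 0. 0.] 
tilt fix (tool axes deg) [0.  0.2 0.2]
```

drive_tool --rows '[[[0,0,0],[0,0,0],0.5],[[0,0,0],[0,0,0],0.45],[[0,0,0],[0,0,0],0.45],[[0,0,0],[0,0,0],0.6],[[0,0,0],[0,0,0],0.68],[[0,0,0],[0,0,0],0.75],[[0,0,0],[0,0,0],0.8]]'

```text
t: 31.42
eef_pos: [688.3, -71.7, 81.5]
ee_rot: [-0.422, 0.565, 0.42, 0.571]
force: [-0.3, 0.3, -0.3]
finger_gap: 0.264
```

```bash
python3 - <<'E'
from h import *
pol();go()
E
```

```text
r 129.4 az -17.8
t 31.425 pos [688.3 -71.7  81.5] xaxis [ 0.  0. -1.] y [-1.   0.3 -0. ] z [0.3 1.  0. ] jawaz 73.0 gap 0.264 F [-0.3  0.3 -0.3]
shift cm [0. 0. 0.] 
tilt fix (tool axes deg) [-0.   0.2  0.4]
```

drive_tool --rows '[[[0,0,0],[0,0,0],0.45],[[0,0,0],[0,0,0],0.45],[[-4,0,0],[0,0,0],0.45],[[-5,0,0],[0,0,0],0.45],[[-3,5,-2],[0,0,0],0.45],[[0,5,-3],[0,0,0],0.45],[[0,5,-3],[0,0,0],0.45],[[0,5,-3],[0,0,0],0.45]]'

```text
t: 32.42
eef_pos: [463.6, -120.7, 202.9]
ee_rot: [-0.426, 0.563, 0.418, 0.572]
force: [-0.9, -0.3, 1.4]
finger_gap: 0.547
```

```bash
python3 - <<'E'
from h import *
pol();go()
crop("top","t15",253,135,70,82,7)
crop("scene","s15",170,165,100,90,6)
E
```

```text
r 134.6 az -138.9
t 32.425 pos [ 463.6 -120.7  202.9] xaxis [ 0. -0. -1.] y [-1.   0.3 -0. ] z [0.3 1.  0. ] jawaz 73.3 gap 0.547 F [-0.9 -0.3  1.4]
shift cm [0. 0. 0.] 
tilt fix (tool axes deg) [-0.   0.2  0.9]
```

View pics/t15.png

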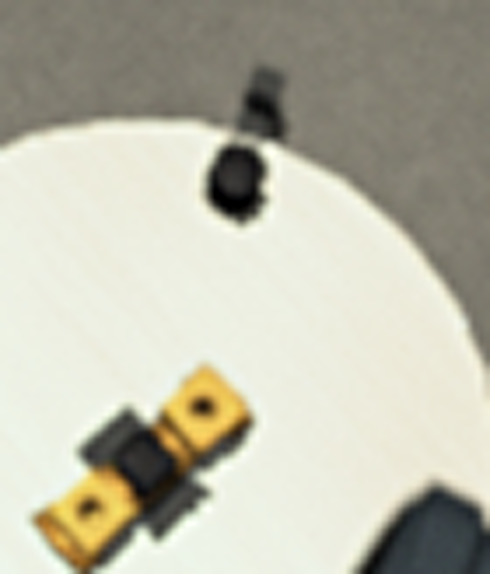

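View pics/s15.png

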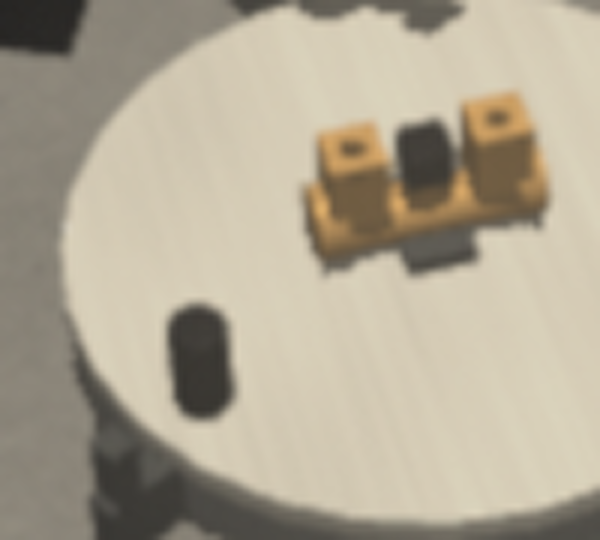

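```bash
cat >> h.py <<'E'
def holes(im=None):
    im=snapshot('top') if im is None else im
    k=im.min(2).astype(int);c=im.astype(int)
    for (u,v) in PX:
        pass
E
python3 - <<'E'
from h import *
az=lambda X:np.degrees(np.arctan2(X[1],X[0]))
C3=np.array([*C,0])
f=lambda u,v,z:ray('top',253+u/7,135+v/7,z)
a=f(90,508,105);b=f(205,407,105);print('ports',a,b,(a+b)/2,np.linalg.norm(a-b),az(b-a))
k=f(237,178,95)-C3;t=f(263,105,65)-C3;print('knob',az(k),np.linalg.norm(k),'tab',az(t))
# both-view triangulation check of offset: scene
h=lambda u,v,z:ray('scene',170+u/6,165+v/6,z)
a=h(352,149,105);b=h(498,118,105);print('scene ports',a,b,(a+b)/2,az(a-b),np.linalg.norm(a-b))
k=h(199,330,95)-C3;print('scene knob',az(k),np.linalg.norm(k[:2]))
E
```

```text
ports [546.7 -11.4 105. ] [586.6 -56.8 105. ] [566.7 -34.1 105. ] 60.43659320989855 -48.6251536898856
knob -18.502857771105457 154.4269021354972 tab -18.806539965566156
scene ports [590.1 -54.3 105. ] [549.8  -9.5 105. ] [570.  -31.9 105. ] -48.07004435671977 60.224793493621966
scene knob -15.938868620499655 130.4218522168852
```

```bash
python3 - <<'E'
from h import *
crop("top","t16",335,200,75,60,8)
crop("scene","s16",125,125,70,60,9)
E
```

```text
(no output)
```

View pics/t16.png

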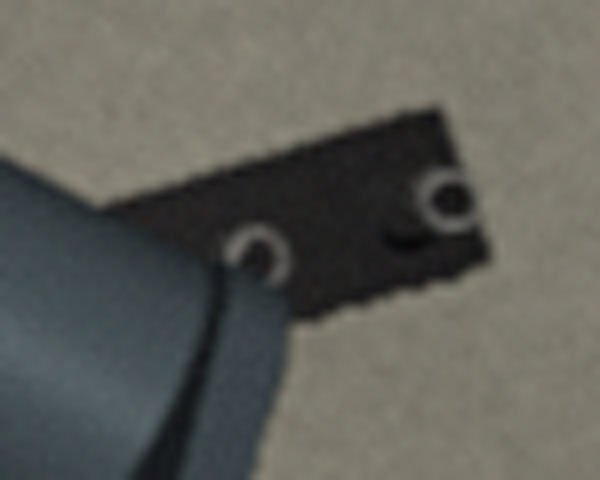

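View pics/s16.png

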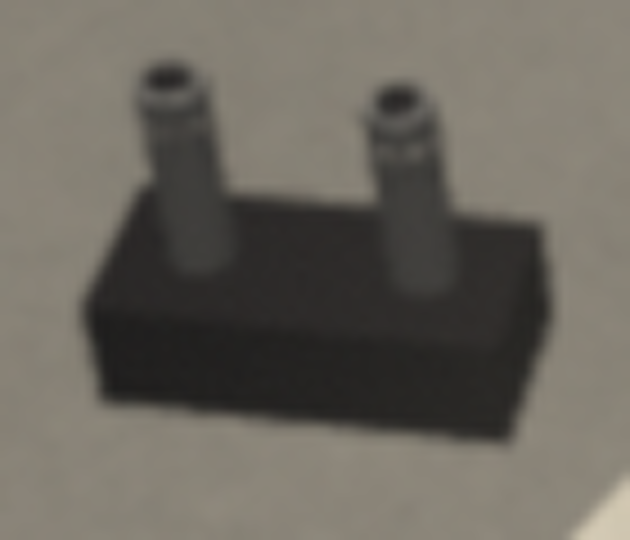

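```bash
python3 - <<'E'
from h import *
f=lambda u,v,z:ray('top',335+u/8,200+v/8,z)
g=lambda u,v,z:ray('scene',125+u/9,125+v/9,z)
p,q=f(447,200,108),f(258,257,108);print('top',p,q,np.linalg.norm(p-q))
p,q=g(171,84,108),g(400,105,108);print('scene',p,q,np.linalg.norm(p-q))
d=q-p;print(np.degrees(np.arctan2(d[1],d[0])))
im=cv2.imread('pics/top0.png');cv2.imwrite('pics/t17.png',cv2.resize(im[200:260,335:410],None,fx=8,fy=8,interpolation=cv2.INTER_CUBIC))
go(438,-252,200,70)
E
```

```text
top [ 499. -352.  108.] [ 479.7 -287.   108. ] 67.84789145079652
scene [ 503.9 -350.6  108. ] [ 483.3 -284.1  108. ] 69.62090850801263
107.25777460397192
t 32.625 pos [ 464.5 -120.6  202.8] xaxis [ 0. -0. -1.] y [-1.   0.3 -0. ] z [0.3 1.  0. ] jawaz 73.1 gap 0.551 F [ 0.7 -0.4  0.2]
shift cm [  0.3  -1.3 -13.3] turn x deg 3.1 j6 -1.77
tilt fix (tool axes deg) [-0.   0.2  0.9]
```

View pics/t17.png

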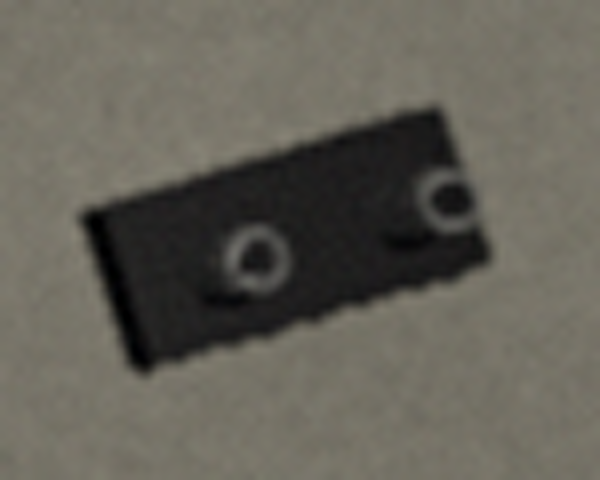

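```bash
python3 - <<'E'
from h import *
go(481.5,-285.5,180,73)
E
```

```text
t 32.625 pos [ 464.5 -120.6  202.8] xaxis [ 0. -0. -1.] y [-1.   0.3 -0. ] z [0.3 1.  0. ] jawaz 73.1 gap 0.551 F [ 0.7 -0.4  0.2]
shift cm [  2.3  -6.4 -15.3] turn x deg 0.1 j6 -1.77
tilt fix (tool axes deg) [-0.   0.2  0.9]
```

drive_tool --rows '[[[0.6,-2,-4.7],[0,0,0.9],0.45],[[0.6,-2,-4.7],[0,0,0],0.45],[[0.6,-1.8,-4.2],[0,0,0],0.45],[[0,-0.6,-1.4],[0,0,0],0.45],[[0,0,0],[0,0,0],0.45],[[0,0,0],[0,0,0],0.45]]'

```text
t: 33.38
eef_pos: [492.8, -287.7, 185.7]
ee_rot: [-0.426, 0.564, 0.42, 0.569]
force: [-0.7, 0.7, 0.3]
finger_gap: 0.556
```

```bash
python3 - <<'E'
from h import *
go(481.5,-285.5,150,73)
E
```

```text
t 33.375 pos [ 492.8 -287.7  185.7] xaxis [ 0. -0. -1.] y [-1.   0.3 -0. ] z [0.3 1.  0. ] jawaz 73.5 gap 0.556 F [-0.7  0.7  0.3]
shift cm [ 3.6  1.2 -0.1] turn x deg 0.5 j6 -2.01
tilt fix (tool axes deg) [-0.   0.1  0.6]
```

drive_tool --rows '[[[2,1.2,-0.1],[0,0,0.6],0.45],[[1.5,0,0],[0,0,0],0.45],[[0,0,0],[0,0,0],0.45]]'

```text
t: 33.75
eef_pos: [482.0, -281.1, 150.6]
ee_rot: [-0.424, 0.565, 0.425, 0.566]
force: [-1.0, 0.0, -1.0]
finger_gap: 0.554
```

```bash
python3 - <<'E'
from h import *
go(482,-285,85,73)
crop("scene","s18",100,80,130,110,5)
E
```

```text
t 33.75 pos [ 482.  -281.1  150.6] xaxis [ 0.  0. -1.] y [-1.   0.3 -0. ] z [0.3 1.  0. ] jawaz 73.8 gap 0.554 F [-1.  0. -1.]
shift cm [ 6.6 -0.1 -0.4] turn x deg 0.8 j6 -2.02
tilt fix (tool axes deg) [0.  0.1 0. ]
```

View pics/s18.png

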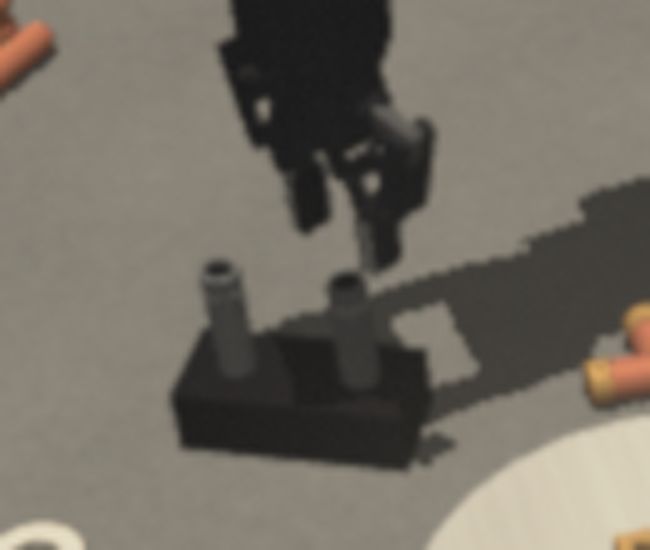

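drive_tool --rows '[[[2,-0.1,-0.4],[0,0,0],0.45],[[2,0,0],[0,0,0],0.45],[[1.8,0,0],[0,0,0],0.45],[[0.6,0,0],[0,0,0],0.45],[[0,0,0],[0,0,0],0.6]]'

```text
t: 34.42
eef_pos: [486.7, -286.9, 89.5]
ee_rot: [-0.429, 0.563, 0.421, 0.567]
force: [-0.5, 0.0, 0.4]
finger_gap: 0.403
```

```bash
python3 - <<'E'
from h import *
go(482,-285,85,73)
crop("scene","s19",100,80,130,110,5)
E
```

```text
t 34.425 pos [ 486.7 -286.9   89.5] xaxis [ 0. -0. -1.] y [-1.   0.3 -0. ] z [ 0.3  1.  -0. ] jawaz 73.9 gap 0.403 F [-0.5  0.   0.4]
shift cm [0.5 0.5 0.1] turn x deg 0.9 j6 -2.02
tilt fix (tool axes deg) [-0.  -0.1  0.6]
```

View pics/s19.png

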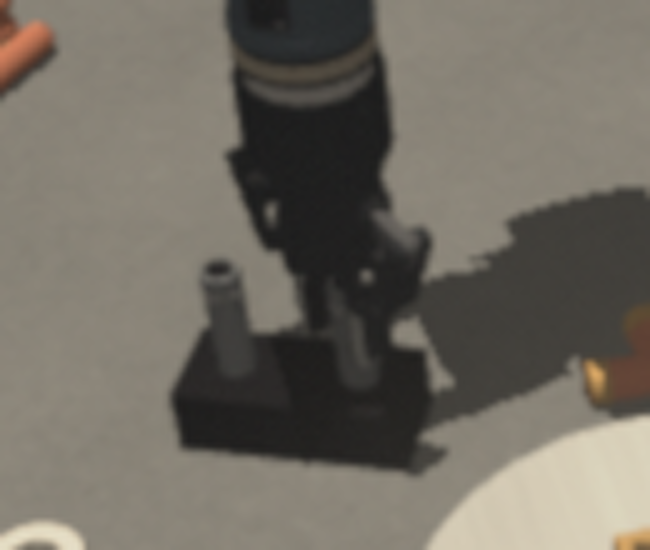

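drive_tool --rows '[[[0.3,0.5,0.1],[0,0,0.6],0.6],[[0,0,0],[0,0,0],0.7],[[0,0,0],[0,0,0],0.8],[[0,0,0],[0,0,0],0.9],[[0,0,0],[0,0,0],0.9]]'

```text
t: 35.1
eef_pos: [482.9, -285.3, 88.4]
ee_rot: [-0.427, 0.565, 0.423, 0.565]
force: [0.3, -0.5, -1.1]
finger_gap: 0.243
```

```bash
python3 - <<'E'
from h import *
go(482,-285,85,73)
E
```

```text
t 35.1 pos [ 482.9 -285.3   88.4] xaxis [ 0. -0. -1.] y [-1.   0.3 -0. ] z [ 0.3  1.  -0. ] jawaz 73.9 gap 0.243 F [ 0.3 -0.5 -1.1]
shift cm [0.3 0.1 0. ] turn x deg 0.9 j6 -2.02
tilt fix (tool axes deg) [-0.  -0.2  0.2]
```

drive_tool --rows '[[[-2,0,0],[0,0,0],1],[[-2.5,0,0],[0,0,0],1],[[-4,0,0],[0,0,0],1],[[-4,0,0],[0,0,0],1],[[0,0,0],[0,0,0],1]]'

```text
t: 35.72
eef_pos: [482.5, -284.9, 216.0]
ee_rot: [-0.426, 0.566, 0.424, 0.565]
force: [0.3, -0.1, -1.2]
finger_gap: 0.244
```

```bash
python3 - <<'E'
from h import *
go(588.5,-55.5,225,73)
crop("scene","s20",100,60,130,130,4.5)
E
```

```text
t 35.725 pos [ 482.5 -284.9  216. ] xaxis [ 0. -0. -1.] y [-1.   0.3 -0. ] z [ 0.3  1.  -0. ] jawaz 73.9 gap 0.244 F [ 0.3 -0.1 -1.2]
shift cm [-1.  -3.8 25. ] turn x deg 0.9 j6 -2.02
tilt fix (tool axes deg) [-0.  -0.2  0.1]
```

View pics/s20.png

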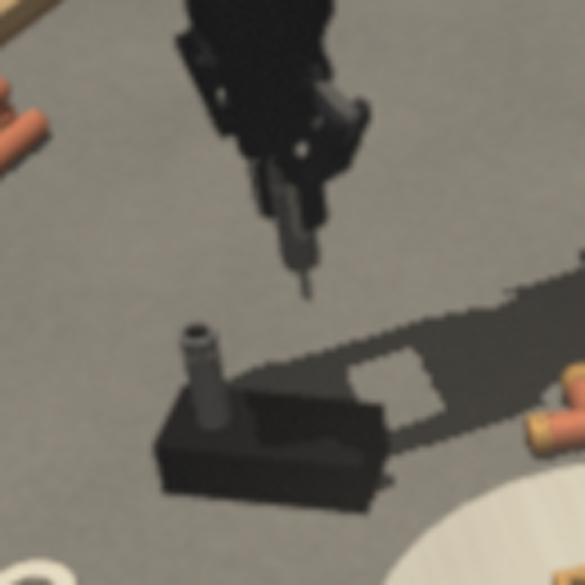

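drive_tool --rows '[[[-0.3,-0.7,4.9],[0,0,0],1],[[-0.3,-0.8,5],[0,0,0],1],[[-0.3,-0.8,5],[0,0,0],1],[[0,-0.8,5],[0,0,0],1],[[0,-0.7,4.6],[0,0,0],1],[[0,0,0],[0,0,0],1],[[0,0,0],[0,0,0],1]]'

```text
t: 36.65
eef_pos: [583.0, -52.0, 210.7]
ee_rot: [-0.417, 0.571, 0.43, 0.561]
force: [-0.7, -1.9, -0.4]
finger_gap: 0.244
```

```bash
python3 - <<'E'
from h import *
print('tip scene at rack',ray('scene',168.4,126,141.6))
go(588.5,-55.5,200,73)
E
```

```text
tip scene at rack [ 480.7 -284.2  141.6]
t 36.65 pos [583.  -52.  210.7] xaxis [-0.  0. -1.] y [-1.   0.3  0. ] z [ 0.3  1.  -0. ] jawaz 73.7 gap 0.244 F [-0.7 -1.9 -0.4]
shift cm [ 1.1 -0.7 -0.2] turn x deg 0.7 j6 -1.57
tilt fix (tool axes deg) [ 0.  -0.  -1.3]
```

drive_tool --rows '[[[0.8,-0.8,-0.2],[0,0,-1.3],1],[[0,0,0],[0,0,0],1],[[0,0,0],[0,0,0],1]]'

```text
t: 37.02
eef_pos: [587.6, -59.1, 200.5]
ee_rot: [-0.422, 0.568, 0.424, 0.566]
force: [0.6, 0.0, -0.0]
finger_gap: 0.245
```

```bash
python3 - <<'E'
from h import *
go(590,-55,195,73)
im=snapshot('scene');cv2.imwrite('pics/s21.png',cv2.resize(im[140:215,190:270],None,fx=9,fy=8,interpolation=cv2.INTER_CUBIC))
E
```

```text
t 37.025 pos [587.6 -59.1 200.5] xaxis [-0.  0. -1.] y [-1.   0.3  0. ] z [ 0.3  1.  -0. ] jawaz 73.4 gap 0.245 F [ 0.6  0.  -0. ]
shift cm [ 0.6 -0.1  0.5] turn x deg 0.4 j6 -1.57
tilt fix (tool axes deg) [ 0.  -0.  -0.3]
```

View pics/s21.png

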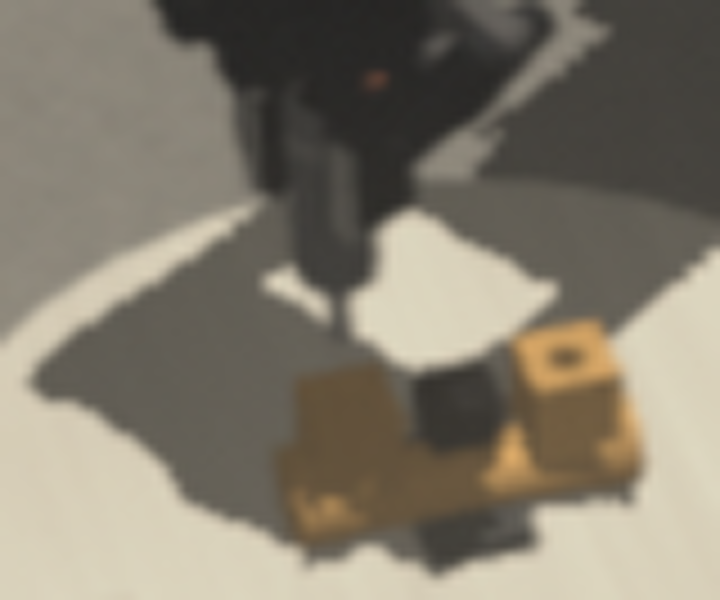

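```bash
python3 - <<'E'
from h import *
print(ray('scene',227.9,182,126.1), proj('scene',[587.6,-59.1,126.1]))
im=snapshot('scene')[165:200,212:245]
im=cv2.convertScaleAbs(im,alpha=2)
cv2.imwrite('pics/s22.png',cv2.resize(im,None,fx=16,fy=16,interpolation=cv2.INTER_CUBIC));go()
E
```

```text
[586.2 -57.6 126.1] (np.float64(227.06687325916246), np.float64(182.19643967167394))
t 37.125 pos [587.7 -58.9 200.7] xaxis [-0.  0. -1.] y [-1.   0.3  0. ] z [ 0.3  1.  -0. ] jawaz 73.5 gap 0.243 F [-0.6 -0.3 -0.1]
shift cm [0. 0. 0.] 
tilt fix (tool axes deg) [ 0.  -0.  -0.3]
```

View pics/s22.png

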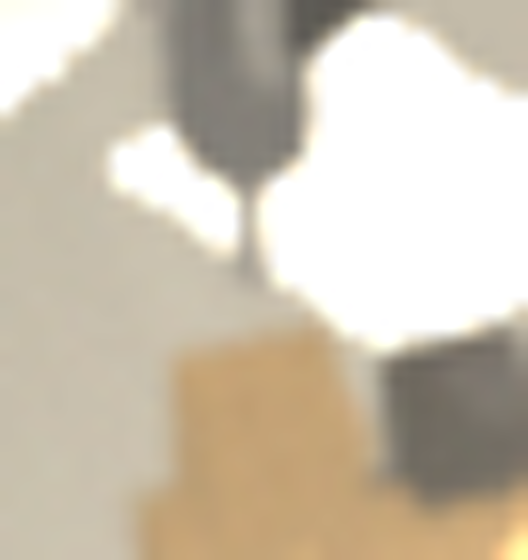

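```bash
python3 - <<'E'
from h import *
im=cv2.imread('pics/s15.png')
g=im.astype(int).sum(2)
for (x,y) in [(352,149),(498,118)]:
    w=g[y-16:y+17,x-24:x+25];m=(w<w.min()+70).astype(np.uint8);M=cv2.moments(m,True);cu=x-24+M['m10']/M['m00'];cv_=y-16+M['m01']/M['m00']
    u=170+(cu-2.5)/6;v=165+(cv_-2.5)/6
    print('hole',cu,cv_,M['m00'],(u,v),ray('scene',u,v,105))
u,v=212+(250-7.5)/16,165+(280-7.5)/16
t=ray('scene',u,v,126.3);print('tip',u,v,t)
go()
E
```

```text
hole 351.8256880733945 148.61467889908258 218.0 (228.2209480122324, 189.35244648318042) [589.1 -55.9 105. ]
hole 497.21693121693124 117.97354497354497 189.0 (252.45282186948856, 184.24559082892415) [549.1 -11.3 105. ]
tip 227.15625 182.03125 [587.2 -59.1 126.3]
t 37.125 pos [587.7 -58.9 200.7] xaxis [-0.  0. -1.] y [-1.   0.3  0. ] z [ 0.3  1.  -0. ] jawaz 73.5 gap 0.243 F [-0.6 -0.3 -0.1]
shift cm [0. 0. 0.] 
tilt fix (tool axes deg) [ 0.  -0.  -0.3]
```

```bash
python3 - <<'E'
from h import *
go(589.5,-55.8,188,73)
E
```

```text
t 37.125 pos [587.7 -58.9 200.7] xaxis [-0.  0. -1.] y [-1.   0.3  0. ] z [ 0.3  1.  -0. ] jawaz 73.5 gap 0.243 F [-0.6 -0.3 -0.1]
shift cm [ 1.3 -0.1  0.3] turn x deg 0.5 j6 -1.57
tilt fix (tool axes deg) [ 0.  -0.  -0.3]
```

drive_tool --rows '[[[1.2,-0.1,0.3],[0,0,-0.3],1],[[0,0,0],[0,0,0],1],[[0,0,0],[0,0,0],1]]'

```text
t: 37.5
eef_pos: [589.5, -56.2, 188.1]
ee_rot: [-0.423, 0.567, 0.422, 0.567]
force: [0.1, -1.2, -1.3]
finger_gap: 0.245
```

```bash
cat >> h.py <<'E'
def zoom(name,v0,v1,u0,u1,s,al=2):
    im=snapshot('scene')[v0:v1,u0:u1];cv2.imwrite(f'pics/{name}.png',cv2.resize(cv2.convertScaleAbs(im,alpha=al),None,fx=s,fy=s,interpolation=cv2.INTER_CUBIC))
E
python3 - <<'E'
from h import *
go(589.5,-55.8,188,73)
zoom('s23',165,200,212,245,16,2.5)
E
```

```text
t 37.5 pos [589.5 -56.2 188.1] xaxis [ 0. -0. -1.] y [-1.   0.3 -0. ] z [ 0.3  1.  -0. ] jawaz 73.4 gap 0.245 F [ 0.1 -1.2 -1.3]
shift cm [0. 0. 0.] turn x deg 0.4 j6 -1.56
tilt fix (tool axes deg) [ 0.  -0.   0.1]
```

View pics/s23.png

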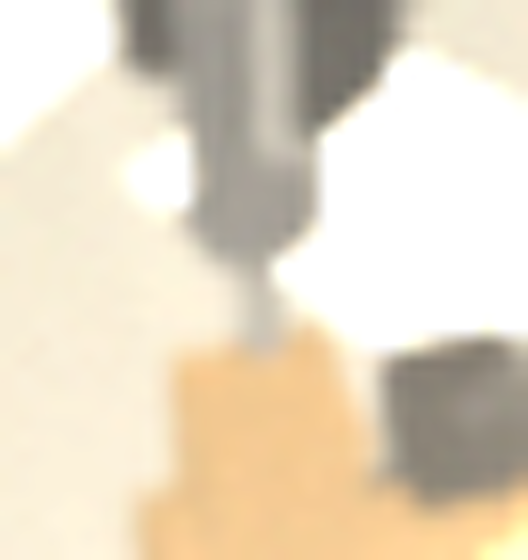

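drive_tool --rows '[[[0.7,0,0],[0,0,0],1],[[0.6,0,0],[0,0,0],1],[[0.5,0,0],[0,0,0],1]]'

```text
t: 37.92
eef_pos: [589.7, -56.2, 169.4]
ee_rot: [-0.424, 0.567, 0.422, 0.567]
force: [-0.1, 0.3, -0.4]
finger_gap: 0.242
```

```bash
python3 - <<'E'
from h import *
go(589.5,-55.8,154,73)
zoom('s24',165,200,212,245,16,2.5)
E
```

```text
t 37.925 pos [589.7 -56.2 169.4] xaxis [ 0. -0. -1.] y [-1.   0.3 -0. ] z [ 0.3  1.  -0. ] jawaz 73.4 gap 0.242 F [-0.1  0.3 -0.4]
shift cm [1.5 0.  0. ] turn x deg 0.4 j6 -1.56
tilt fix (tool axes deg) [-0.  -0.   0.1]
```

View pics/s24.png

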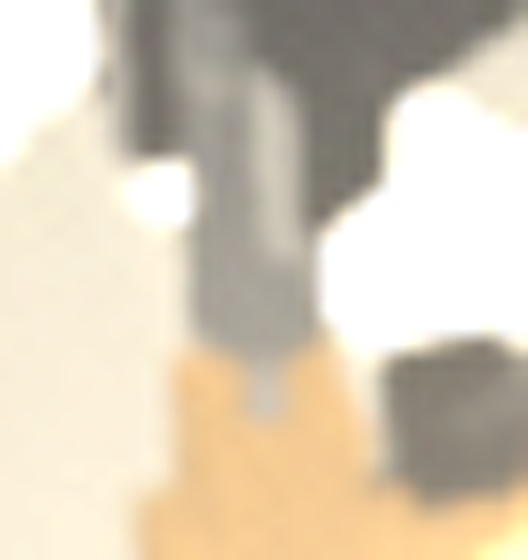

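drive_tool --rows '[[[0.5,0,0],[0,0,0],1],[[0.5,0,0],[0,0,0],1],[[0.4,0,0],[0,0,0],1]]'

```text
t: 38.35
eef_pos: [589.3, -56.1, 153.8]
ee_rot: [-0.423, 0.567, 0.422, 0.567]
force: [0.3, 0.4, -0.4]
finger_gap: 0.247
```

```bash
python3 - <<'E'
from h import *
go(589.5,-55.8,154,73)
E
```

```text
t 38.35 pos [589.3 -56.1 153.8] xaxis [ 0. -0. -1.] y [-1.   0.3 -0. ] z [ 0.3  1.  -0. ] jawaz 73.4 gap 0.247 F [ 0.3  0.4 -0.4]
shift cm [-0. -0.  0.] turn x deg 0.4 j6 -1.56
tilt fix (tool axes deg) [ 0. -0.  0.]
```

drive_tool --rows '[[[0.2,0,0],[0,0,0],1],[[0,0,0],[0,0,0],1]]'

```text
t: 38.6
eef_pos: [589.7, -56.2, 153.3]
ee_rot: [-0.423, 0.567, 0.422, 0.567]
force: [0.2, -0.6, 0.1]
finger_gap: 0.245
```

drive_tool --rows '[[[0,0,0],[0,0,0],0.6],[[0,0,0],[0,0,0],0.5],[[0,0,0],[0,0,0],0.5],[[-3,0,0],[0,0,0],0.5],[[-4,0,0],[0,0,0],0.5],[[0,0,0],[0,0,0],0.5]]'

```text
t: 39.35
eef_pos: [589.5, -56.1, 223.9]
ee_rot: [-0.423, 0.567, 0.423, 0.567]
force: [0.9, -0.5, 0.1]
finger_gap: 0.497
```

```bash
python3 - <<'E'
from h import *
go(502,-351.5,200,73)
crop('scene','s25',180,130,110,90,7)
E
```

```text
t 39.35 pos [589.5 -56.1 223.9] xaxis [-0. -0. -1.] y [-1.   0.3  0. ] z [ 0.3  1.  -0. ] jawaz 73.4 gap 0.497 F [ 0.9 -0.5  0.1]
shift cm [  2.4  -0.  -30.8] turn x deg 0.4 j6 -1.56
tilt fix (tool axes deg) [ 0. -0. -0.]
```

View pics/s25.png

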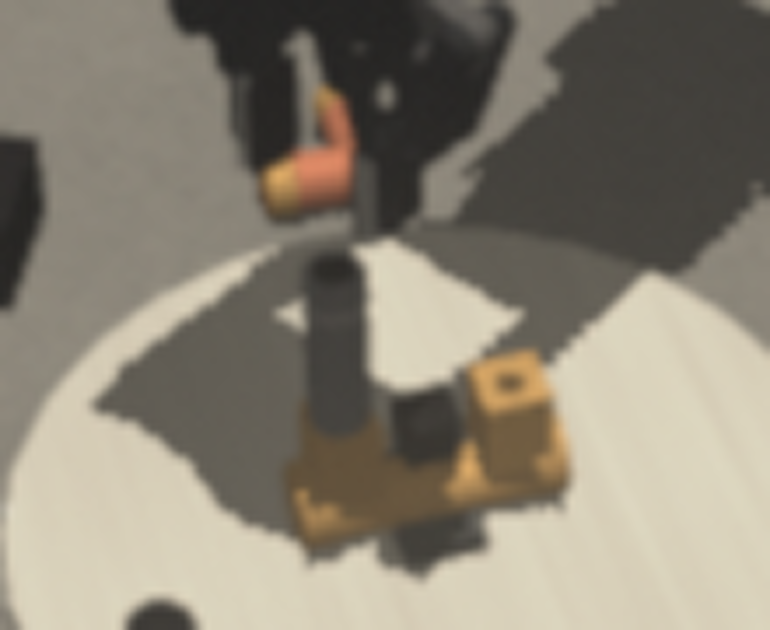

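```bash
python3 - <<'E'
from h import *
g=lambda u,v,z:ray('scene',125+(u-4)/9,125+(v-4)/9,z)
print(g(171,84,108),g(400,105,108))
E
```

```text
[ 502.9 -352.7  108. ] [ 482.2 -286.2  108. ]
```

drive_tool --rows '[[[0,0,-5],[0,0,0],0.5],[[0.3,0,-6],[0,0,0],0.5],[[0.3,0,-6],[0,0,0],0.45],[[0.3,0,-6],[0,0,0],0.45],[[0.3,0,-4.5],[0,0,0],0.45],[[0,0,-2.2],[0,0,0],0.45],[[0,0,0],[0,0,0],0.45]]'

```text
t: 40.28
eef_pos: [498.2, -344.4, 200.1]
ee_rot: [-0.417, 0.568, 0.43, 0.564]
force: [0.2, 0.6, 0.6]
finger_gap: 0.549
```

```bash
python3 - <<'E'
from h import *
go(503,-351.5,150,73)
E
```

```text
t 40.275 pos [ 498.2 -344.4  200.1] xaxis [-0.  0. -1.] y [-1.   0.3  0. ] z [0.3 1.  0. ] jawaz 73.6 gap 0.549 F [0.2 0.6 0.6]
shift cm [ 5.  -0.8 -0.6] turn x deg 0.6 j6 -2.07
tilt fix (tool axes deg) [-0.   0.3 -1. ]
```

drive_tool --rows '[[[2.5,-0.6,-0.6],[0,0.3,-1],0.45],[[2,0,0],[0,0,0],0.45],[[0,0,0],[0,0,0],0.45]]'

```text
t: 40.65
eef_pos: [503.4, -345.4, 153.6]
ee_rot: [-0.423, 0.564, 0.427, 0.566]
force: [-0.3, 0.7, 0.1]
finger_gap: 0.549
```

```bash
python3 - <<'E'
from h import *
go(503,-352,88,73)
crop("scene","s26",100,80,130,110,5)
E
```

```text
t 40.65 pos [ 503.4 -345.4  153.6] xaxis [-0.  0. -1.] y [-1.   0.3  0. ] z [0.3 1.  0. ] jawaz 73.9 gap 0.549 F [-0.3  0.7  0.1]
shift cm [ 6.5 -0.2 -0.7] turn x deg 0.9 j6 -2.08
tilt fix (tool axes deg) [ 0.   0.3 -0.1]
```

View pics/s26.png

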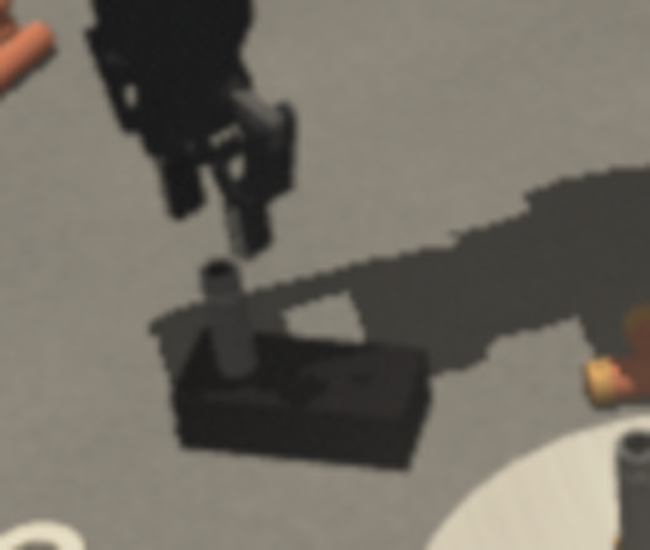

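drive_tool --rows '[[[2,-0.2,-0.7],[0,0.2,0],0.45],[[2,0,0],[0,0,0],0.45],[[1.5,0,0],[0,0,0],0.45],[[0.7,0,0],[0,0,0],0.45],[[0,0,0],[0,0,0],0.6]]'

```text
t: 41.32
eef_pos: [506.3, -353.0, 90.9]
ee_rot: [-0.427, 0.564, 0.424, 0.565]
force: [0.1, -0.8, -1.0]
finger_gap: 0.403
```

```bash
python3 - <<'E'
from h import *
go(503,-352,88,73)
E
```

```text
t 41.325 pos [ 506.3 -353.    90.9] xaxis [ 0. -0. -1.] y [-1.   0.3 -0. ] z [ 0.3  1.  -0. ] jawaz 74.1 gap 0.403 F [ 0.1 -0.8 -1. ]
shift cm [0.3 0.3 0. ] turn x deg 1.1 j6 -2.08
tilt fix (tool axes deg) [ 0.  -0.1  0.2]
```

drive_tool --rows '[[[0.2,0.3,0],[0,0,0.2],0.6],[[0,0,0],[0,0,0],0.7],[[0,0,0],[0,0,0],0.8],[[0,0,0],[0,0,0],0.9],[[0,0,0],[0,0,0],0.9]]'

```text
t: 41.95
eef_pos: [503.9, -353.0, 90.5]
ee_rot: [-0.427, 0.565, 0.424, 0.564]
force: [0.9, 0.3, -0.9]
finger_gap: 0.243
```

```bash
python3 - <<'E'
from h import *
go(503,-352,88,73)
E
```

```text
t 41.95 pos [ 503.9 -353.    90.5] xaxis [ 0. -0. -1.] y [-1.   0.3 -0. ] z [ 0.3  1.  -0. ] jawaz 74.0 gap 0.243 F [ 0.9  0.3 -0.9]
shift cm [0.2 0.1 0.1] turn x deg 1.0 j6 -2.08
tilt fix (tool axes deg) [-0.  -0.2  0.1]
```

drive_tool --rows '[[[-2,0,0],[0,0,0],1],[[-2.5,0,0],[0,0,0],1],[[-4,0,0],[0,0,0],1],[[-5,0,0],[0,0,0],1],[[-2,0,0],[0,0,0],1],[[0,0,0],[0,0,0],1]]'

```text
t: 42.7
eef_pos: [503.5, -352.3, 249.3]
ee_rot: [-0.427, 0.565, 0.425, 0.564]
force: [-0.1, 0.1, -0.3]
finger_gap: 0.241
```

```bash
python3 - <<'E'
from h import *
go(549.3,-11.3,235,73)
E
```

```text
t 42.7 pos [ 503.5 -352.3  249.3] xaxis [ 0. -0. -1.] y [-1.   0.3 -0. ] z [ 0.3  1.  -0. ] jawaz 74.0 gap 0.241 F [-0.1  0.1 -0.3]
shift cm [ 1.3  5.  34. ] turn x deg 1.0 j6 -2.08
tilt fix (tool axes deg) [-0.  -0.2  0.1]
```

drive_tool --rows '[[[0,0.7,4.8],[0,0,0],1],[[0,0.9,6],[0,0,0],1],[[0,0.9,6],[0,0,0],1],[[0,0.9,6],[0,0,0],1],[[0,0.9,6],[0,0,0],1],[[0,0.7,4.5],[0,0,0],1],[[0,0,0],[0,0,0],1],[[0,0,0],[0,0,0],1]]'

```text
t: 43.7
eef_pos: [544.2, -8.9, 237.3]
ee_rot: [-0.422, 0.569, 0.428, 0.562]
force: [0.2, -0.2, -1.2]
finger_gap: 0.239
```

```bash
python3 - <<'E'
from h import *
go(549.3,-11.3,203,73)
crop('scene','s27',180,110,110,110,5.4)
E
```

```text
t 43.7 pos [544.2  -8.9 237.3] xaxis [-0.  0. -1.] y [-1.   0.3  0. ] z [ 0.3  1.  -0. ] jawaz 73.9 gap 0.239 F [ 0.2 -0.2 -1.2]
shift cm [ 3.4 -0.6 -0.1] turn x deg 0.9 j6 -1.51
tilt fix (tool axes deg) [ 0.  -0.2 -0.7]
```

View pics/s27.png

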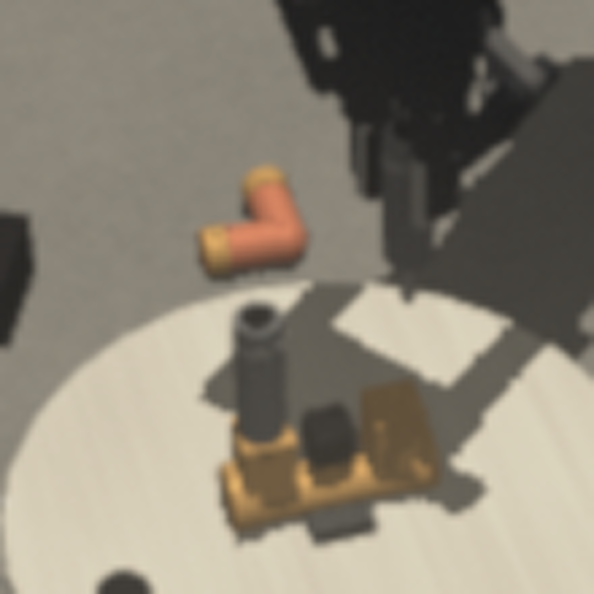

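drive_tool --rows '[[[1.7,-0.6,-0.1],[0,-0.2,-0.7],1],[[1.5,0,0],[0,0,0],1],[[0,0,0],[0,0,0],1],[[0,0,0],[0,0,0],1]]'

```text
t: 44.25
eef_pos: [549.2, -16.2, 203.5]
ee_rot: [-0.422, 0.567, 0.423, 0.567]
force: [0.4, 0.0, -0.5]
finger_gap: 0.241
```

```bash
python3 - <<'E'
from h import *
go(549.5,-11.5,191,73)
E
```

```text
t 44.25 pos [549.2 -16.2 203.5] xaxis [-0.  0. -1.] y [-1.   0.3  0. ] z [0.3 1.  0. ] jawaz 73.4 gap 0.241 F [ 0.4  0.  -0.5]
shift cm [1.2 0.1 0.5] turn x deg 0.4 j6 -1.51
tilt fix (tool axes deg) [ 0.   0.  -0.1]
```

drive_tool --rows '[[[1.1,0.1,0.5],[0,0,0],1],[[0,0,0],[0,0,0],1],[[0,0,0],[0,0,0],1]]'

```text
t: 44.62
eef_pos: [550.1, -10.9, 192.6]
ee_rot: [-0.422, 0.567, 0.423, 0.567]
force: [0.2, -0.0, 0.2]
finger_gap: 0.246
```

```bash
python3 - <<'E'
from h import *
go(549.5,-11.5,191,73)
zoom('s28',160,195,236,270,16,2.5)
p=get_obs()['eef_pos'];print('exp tip px',proj('scene',[p[0],p[1],p[2]-76.5]))
E
```

```text
t 44.625 pos [550.1 -10.9 192.6] xaxis [-0.  0. -1.] y [-1.   0.3  0. ] z [0.3 1.  0. ] jawaz 73.4 gap 0.246 F [ 0.2 -0.   0.2]
shift cm [ 0.2  0.  -0.1] turn x deg 0.4 j6 -1.50
tilt fix (tool axes deg) [ 0.  0. -0.]
exp tip px (np.float64(252.5279152085392), np.float64(181.2242233553208))
```

View pics/s28.png

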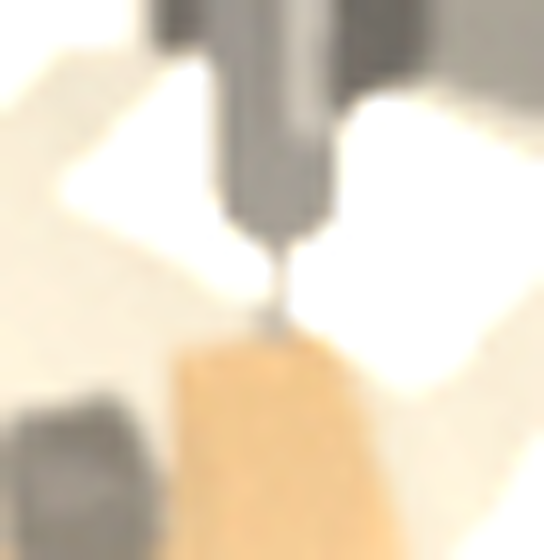

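drive_tool --rows '[[[0.7,0,-0.1],[0,0,0],1],[[0.7,0,0],[0,0,0],1],[[0.5,0,0],[0,0,0],1]]'

```text
t: 45.05
eef_pos: [550.0, -11.8, 173.0]
ee_rot: [-0.423, 0.567, 0.423, 0.567]
force: [-0.2, 0.4, 0.0]
finger_gap: 0.241
```

```bash
python3 - <<'E'
from h import *
go(549.5,-11.5,155.5,73)
zoom('s29',160,195,236,270,16,2.5)
E
```

```text
t 45.05 pos [550.  -11.8 173. ] xaxis [ 0.  0. -1.] y [-1.   0.3 -0. ] z [0.3 1.  0. ] jawaz 73.4 gap 0.241 F [-0.2  0.4  0. ]
shift cm [1.8 0.1 0. ] turn x deg 0.4 j6 -1.51
tilt fix (tool axes deg) [-0.  0.  0.]
```

View pics/s29.png

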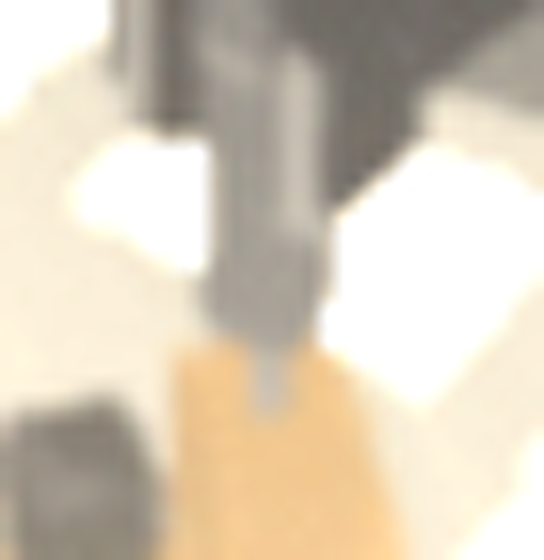

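No contact force with the tip 8 mm below the mouth, so the needle is in the hole. Continue down to seat it.

drive_tool --rows '[[[0.6,0,0],[0,0,0],1],[[0.6,0,0],[0,0,0],1],[[0.4,0,0],[0,0,0],1],[[0.2,0,0],[0,0,0],1]]'

```text
t: 45.6
eef_pos: [549.8, -11.8, 154.6]
ee_rot: [-0.423, 0.567, 0.423, 0.567]
force: [-4.8, 0.7, 23.7]
finger_gap: 0.245
```

```bash
python3 - <<'E'
from h import *
go(549.5,-11.5,155.5,73)
E
```

```text
t 45.6 pos [549.8 -11.8 154.6] xaxis [-0.  0. -1.] y [-1.   0.3  0. ] z [0.3 1.  0. ] jawaz 73.4 gap 0.245 F [-4.8  0.7 23.7]
shift cm [-0.1  0.   0. ] turn x deg 0.4 j6 -1.51
tilt fix (tool axes deg) [ 0.  0. -0.]
```

drive_tool --rows '[[[0,0,0],[0,0,0],0.6],[[0,0,0],[0,0,0],0.5],[[0,0,0],[0,0,0],0.5],[[-3,0,0],[0,0,0],0.5],[[-4,0,0],[0,0,0],0.5],[[-4,0,0],[0,0,0],0.5],[[0,5,-3],[0,0,0],0.5],[[0,3,-5],[0,0,0],0.5]]'

```text
t: 46.6
eef_pos: [452.0, -66.0, 267.3]
ee_rot: [-0.425, 0.565, 0.423, 0.566]
force: [0.6, -1.3, 0.0]
finger_gap: 0.5
```

drive_tool --rows '[[[0,0,-6],[0,0,0],0.5],[[0,0,-6],[0,0,0],0.5],[[0,0,-6],[0,0,0],0.5],[[0,0,0],[0,0,0],0.5],[[0,0,0],[0,0,0],0.5]]'

```text
t: 47.22
eef_pos: [396.9, -244.7, 267.7]
ee_rot: [-0.425, 0.566, 0.422, 0.567]
force: [-0.8, 0.5, -1.0]
finger_gap: 0.499
```

```bash
python3 - <<'E'
from h import *
go()
crop('scene','s30',160,110,130,130,4.5)
crop('top','t30',215,140,110,110,5)
im=snapshot('top');cv2.imwrite('pics/t31.png',cv2.resize(im,None,fx=1.5,fy=1.5))
E
```

```text
t 47.225 pos [ 396.9 -244.7  267.7] xaxis [ 0. -0. -1.] y [-1.   0.3 -0. ] z [ 0.3  1.  -0. ] jawaz 73.5 gap 0.499 F [-0.8  0.5 -1. ]
shift cm [0. 0. 0.] 
tilt fix (tool axes deg) [ 0.  -0.   0.3]
```

View pics/s30.png

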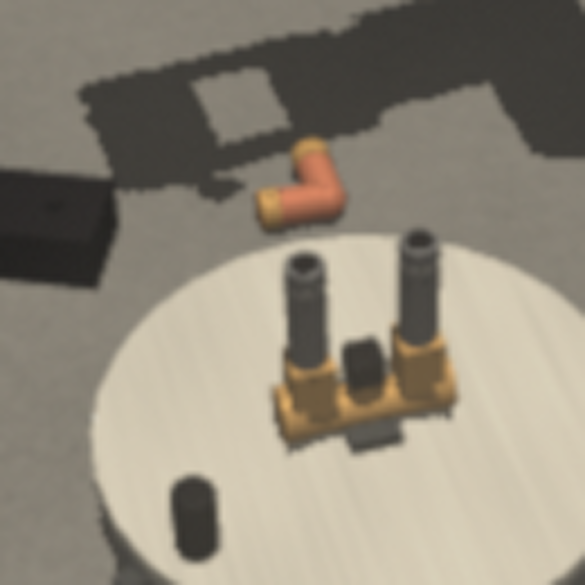

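View pics/t30.png

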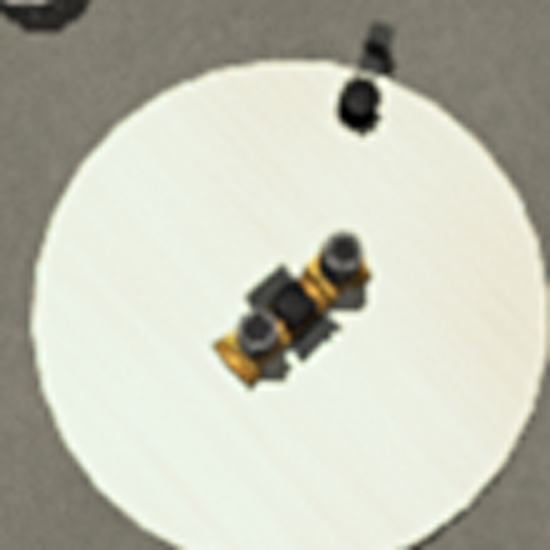

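View pics/t31.png

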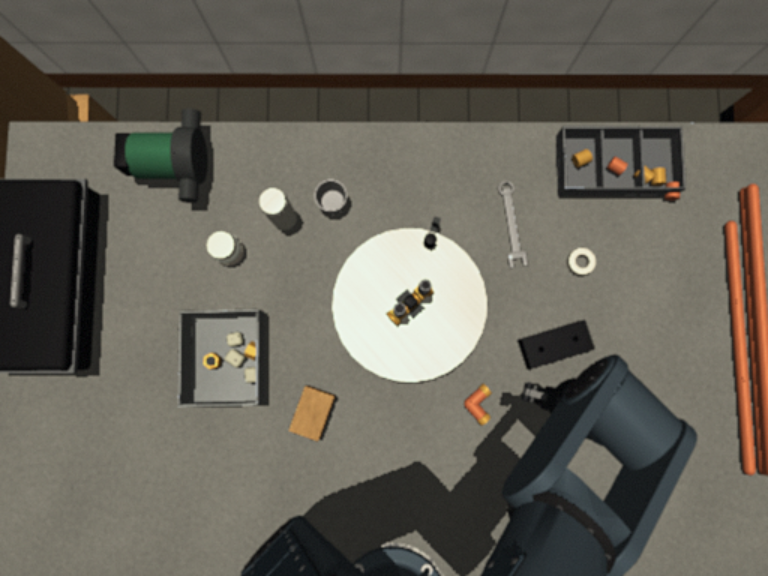

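```bash
python3 - <<'E'
from h import *
az=lambda X:np.degrees(np.arctan2(X[1],X[0]));C3=np.array([*C,0])
f=lambda u,v,z:ray('top',215+(u-2)/5,140+(v-2)/5,z)
a,b=f(258,331,173),f(345,251,173);print('top',a,b,np.linalg.norm(a-b),az(b-a))
g=lambda u,v,z:ray('scene',160+(u-2)/4.5,110+(v-2)/4.5,z)
b,a=g(305,268,173),g(421,243,173);print('scene',a,b,np.linalg.norm(a-b),az(b-a))
k=f(359,101,95)-C3;t=f(378,49,65)-C3;print('knob az',az(k),'tab az',az(t),np.linalg.norm(t[:2]))
E
```

```text
top [545.4 -10.8 173. ] [586.9 -55.9 173. ] 61.29647436655813 -47.3074739013415
scene [550.  -10.1 173. ] [591.7 -54.8 173. ] 61.20999778396536 -47.011863915495404
knob az -17.676533059466458 tab az -18.250851230913998 162.37784375124156
```

```bash
python3 - <<'E'
from h import *
A=snapshot('top')[140:170,275:305];B=snapshot('scene')[205:255,175:225]
A=cv2.resize(cv2.convertScaleAbs(A,alpha=1.8),None,fx=13,fy=13,interpolation=cv2.INTER_CUBIC)
B=cv2.resize(cv2.convertScaleAbs(B,alpha=2.2),None,fx=8,fy=8,interpolation=cv2.INTER_CUBIC)
P=lambda i:cv2.copyMakeBorder(i,0,400-i.shape[0],0,5,cv2.BORDER_CONSTANT)
cv2.imwrite('pics/p5.png',np.hstack([P(A),P(B)]))
Ct=np.array([566.7,-34.1]);Cs=np.array([569.1,-33.6])
for a in (-14,-18,-22):
    d=np.array([np.cos(np.radians(a)),np.sin(np.radians(a))])
    for r in (157,180):
        t=proj('top',[*(Ct+r*d),65]);s=proj('scene',[*(Cs+r*d),65])
        print(a,r,'top crop',((t[0]-275)*13+6,(t[1]-140)*13+6),'scene crop',((s[0]-175)*8+4+395,(s[1]-205)*8+4))
E
```

```text
-14 157 top crop (np.float64(154.35605127550923), np.float64(128.90475453977945)) scene crop (np.float64(566.5346608502198), np.float64(265.55892272508436))
-14 180 top crop (np.float64(178.5352236831514), np.float64(30.958052042511724)) scene crop (np.float64(509.0543867500321), np.float64(316.32655597832536))
-18 157 top crop (np.float64(201.7578153038654), np.float64(142.2524859043922)) scene crop (np.float64(539.3001257849505), np.float64(245.38641202918961))
-18 180 top crop (np.float64(232.77103092729487), np.float64(46.196497145627944)) scene crop (np.float64(477.7836149308705), np.float64(292.6333354120802))
-22 157 top crop (np.float64(248.1556662923523), np.float64(158.81120227625007)) scene crop (np.float64(514.3529051947803), np.float64(223.87410680598123))
-22 180 top crop (np.float64(285.8658214384062), np.float64(65.10194571795193)) scene crop (np.float64(449.23973629488046), np.float64(267.4069785266663))
```

View pics/p5.png

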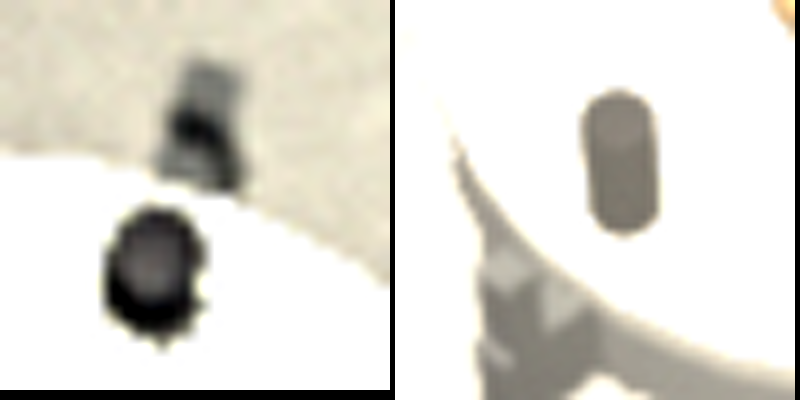

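```bash
python3 - <<'E'
from h import *
az=lambda X:np.degrees(np.arctan2(X[1],X[0]))
Ct=np.array([566.7,-34.1]);Cs=np.array([569.1,-33.6])
k=ray('top',275+(153-6)/13,140+(258-6)/13,95)[:2]-Ct;print(k,az(k),np.linalg.norm(k))
k=ray('scene',175+(619-395-4)/8,205+(117-4)/8,95)[:2]-Cs;print(k,az(k),np.linalg.norm(k))
E
```

```text
[116.7 -35.2] -16.78685920420744 121.93276660672491
[119.7 -37. ] -17.18911208424279 125.27989129212114
```

Both probes stand upright and at the right height (tops consistent with z = 173 mm). The two views disagree by about 3° on where the tab is. So I'll check that the table sits in the click by nudging the knob a few degrees back and seeing whether it springs home.

```bash
python3 - <<'E'
from h import *
go(688.5,-71,267,73)
E
```

```text
t 47.475 pos [ 397.7 -243.8  268. ] xaxis [ 0. -0. -1.] y [-1.   0.3 -0. ] z [ 0.3  1.  -0. ] jawaz 73.7 gap 0.498 F [-0.5 -0.1 -0.9]
shift cm [  0.2 -23.1  24.7] turn x deg 0.7 j6 -2.08
tilt fix (tool axes deg) [-0.  -0.1  0.3]
```

drive_tool --rows '[[[0,-3.3,3.5],[0,0,0.3],0.45],[[0,-3.3,3.5],[0,0,0],0.45],[[0,-3.3,3.5],[0,0,0],0.45],[[0,-3.3,3.5],[0,0,0],0.45],[[0,-3.3,3.5],[0,0,0],0.45],[[0,-3.3,3.5],[0,0,0],0.45],[[0,-2.5,2.7],[0,0,0],0.45],[[0,0,0],[0,0,0],0.45]]'

```text
t: 48.48
eef_pos: [687.2, -61.7, 266.9]
ee_rot: [-0.428, 0.563, 0.428, 0.562]
force: [-0.5, -0.0, -0.8]
finger_gap: 0.553
```

```bash
python3 - <<'E'
from h import *
go(688.5,-71,150,73)
E
```

```text
t 48.475 pos [687.2 -61.7 266.9] xaxis [-0. -0. -1.] y [-1.   0.3  0. ] z [ 0.3  1.  -0. ] jawaz 74.5 gap 0.553 F [-0.5 -0.  -0.8]
shift cm [11.7 -0.4 -0.8] turn x deg 1.5 j6 -1.55
tilt fix (tool axes deg) [ 0.  -0.1 -0. ]
```

drive_tool --rows '[[[4,-0.4,-0.8],[1.5,0,0],0.45],[[4,0,0],[0,0,0],0.45],[[3,0,0],[0,0,0],0.45],[[0,0,0],[0,0,0],0.45]]'

```text
t: 48.98
eef_pos: [686.5, -67.9, 154.9]
ee_rot: [-0.422, 0.569, 0.422, 0.566]
force: [-0.4, -0.5, 1.0]
finger_gap: 0.549
```

```bash
python3 - <<'E'
from h import *
go(688.5,-71,82,73)
crop('scene','s32',160,110,130,130,4.5)
E
```

```text
t 48.975 pos [686.5 -67.9 154.9] xaxis [-0. -0. -1.] y [-1.   0.3  0. ] z [ 0.3  1.  -0. ] jawaz 73.3 gap 0.549 F [-0.4 -0.5  1. ]
shift cm [ 7.3 -0.3 -0.2] turn x deg 0.3 j6 -1.54
tilt fix (tool axes deg) [-0.  -0.2 -0.1]
```

View pics/s32.png

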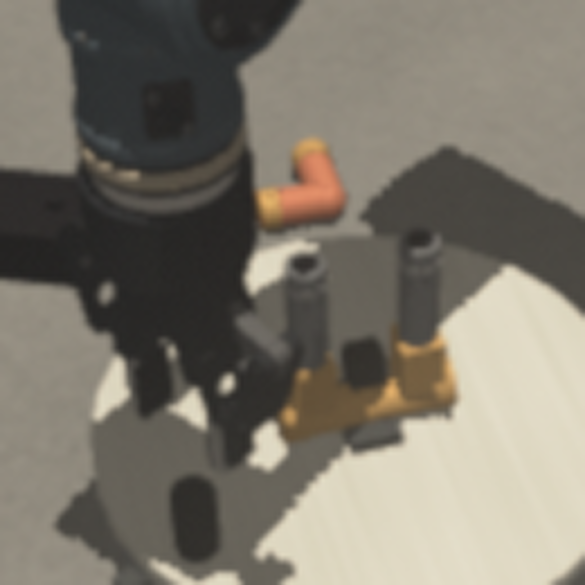

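drive_tool --rows '[[[3,-0.3,-0.2],[0,0,0],0.45],[[2.5,0,0],[0,0,0],0.45],[[1.3,0,0],[0,0,0],0.45],[[0,0,0],[0,0,0],0.55],[[0,0,0],[0,0,0],0.64],[[0,0,0],[0,0,0],0.64]]'

```text
t: 49.78
eef_pos: [696.4, -72.7, 99.2]
ee_rot: [-0.429, 0.564, 0.416, 0.571]
force: [0.2, -0.6, -0.0]
finger_gap: 0.359
```

```bash
sed -i 's/^C=np.*/C=np.array([569.1,-33.6])/' h.py; python3 - <<'E'
from h import *
pol();go(688.5,-71,82,73)
E
```

```text
r 133.2 az -17.1
t 49.775 pos [696.4 -72.7  99.2] xaxis [ 0. -0. -1.] y [-1.   0.3 -0. ] z [ 0.3  1.  -0. ] jawaz 73.3 gap 0.359 F [ 0.2 -0.6 -0. ]
shift cm [ 1.7  0.8 -0.1] turn x deg 0.3 j6 -1.54
tilt fix (tool axes deg) [-0.  -0.2  1.2]
```

drive_tool --rows '[[[0.5,0.8,0],[0,0,1.2],0.64],[[0.5,0,0],[0,0,0],0.64],[[0,0,0],[0,0,0],0.64]]'

```text
t: 50.15
eef_pos: [688.7, -70.3, 89.6]
ee_rot: [-0.423, 0.568, 0.422, 0.566]
force: [0.4, 0.1, -0.7]
finger_gap: 0.363
```

```bash
python3 - <<'E'
from h import *
pol();go(688.5,-71,82,73)
crop('scene','s33',160,110,130,130,4.5)
E
```

```text
r 125.1 az -17.1
t 50.15 pos [688.7 -70.3  89.6] xaxis [-0. -0. -1.] y [-1.   0.3  0. ] z [ 0.3  1.  -0. ] jawaz 73.3 gap 0.363 F [ 0.4  0.1 -0.7]
shift cm [ 0.8 -0.  -0.1] turn x deg 0.3 j6 -1.54
tilt fix (tool axes deg) [-0.  -0.2 -0. ]
```

View pics/s33.png

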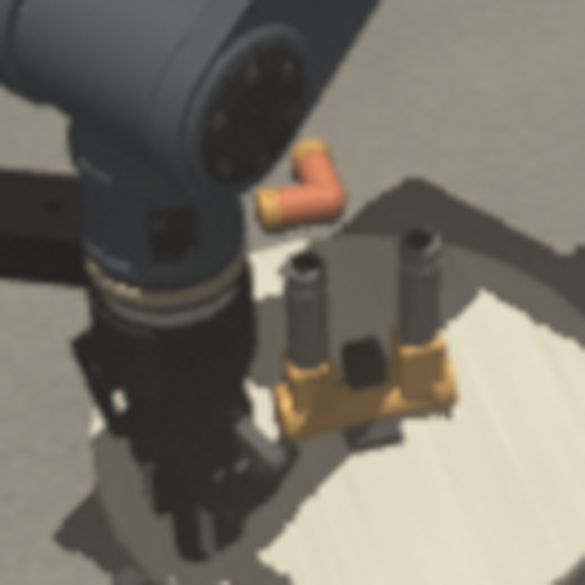

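drive_tool --rows '[[[0,0,-0.6],[0,0,0],0.64],[[0,0,-0.4],[0,0,0],0.64]]'

```text
t: 50.45
eef_pos: [686.7, -77.7, 89.7]
ee_rot: [-0.422, 0.567, 0.422, 0.568]
force: [3.9, 10.9, -1.7]
finger_gap: 0.361
```

```bash
python3 - <<'E'
from h import *
pol();go()
crop('scene','s34',160,110,130,130,4.5)
E
```

```text
r 125.6 az -20.5
t 50.45 pos [686.7 -77.7  89.7] xaxis [ 0.  0. -1.] y [-1.   0.3 -0. ] z [0.3 1.  0. ] jawaz 73.3 gap 0.361 F [ 3.9 10.9 -1.7]
shift cm [0. 0. 0.] 
tilt fix (tool axes deg) [-0.   0.1  0. ]
```

drive_tool --rows '[[[0,0,0],[0,0,0],0.5],[[0,0,0],[0,0,0],0.4],[[0,0,0.7],[0,0,0],0.4],[[0,0,0],[0,0,0],0.4],[[0,0,0],[0,0,0],0.4]]'

```text
t: 51.12
eef_pos: [688.7, -71.9, 89.8]
ee_rot: [-0.422, 0.567, 0.422, 0.568]
force: [0.2, 0.6, 0.6]
finger_gap: 0.6
```

```bash
python3 - <<'E'
from h import *
pol();go()
crop('scene','s35',160,110,130,130,4.5)
az=lambda X:np.degrees(np.arctan2(X[1],X[0]))
for n in('s30','s33','s34','s35'):
    im=cv2.imread(f'pics/{n}.png')
    # probe top ring centres: darkest blobs near the two tops
    P=[]
    for (x,y) in [(305,266),(421,241)]:
        w=cv2.GaussianBlur(im.astype(np.float32).sum(2),(9,9),0)[y-14:y+15,x-20:x+21]
        m=(w<w.min()+25).astype(np.uint8);M=cv2.moments(m,True);P.append((x-20+M['m10']/M['m00'],y-14+M['m01']/M['m00']))
    X=[ray('scene',160+(u-1.75)/4.5,110+(v-1.75)/4.5,173) for u,v in P]
    print(n,np.array(P).ravel(),az(X[0]-X[1]),np.linalg.norm(X[0]-X[1]))
E
```

```text
r 125.6 az -17.8
t 51.125 pos [688.7 -71.9  89.8] xaxis [ 0.  0. -1.] y [-1.   0.3 -0. ] z [0.3 1.  0. ] jawaz 73.2 gap 0.600 F [0.2 0.6 0.6]
shift cm [0. 0. 0.] 
tilt fix (tool axes deg) [0.  0.1 0.1]
s30 [303.9 263.6 419.1 239.8] -47.65127319721459 60.648764344716874
s33 [306.6 261.8 417.3 239.1] -47.807352408398934 58.27987657244287
s34 [305.2 260.8 415.  238.6] -47.99433088699114 57.805196715462216
s35 [305.3 261.1 416.1 239.1] -48.2898592590106 58.21886481084092
```

The nudge met 11.6 N pushing back towards the tab. The probe line is still at about -48°, so the table is held in the click. Now I retreat and make the last check.

drive_tool --rows '[[[-3,0,0],[0,0,0],0.4],[[-5,0,0],[0,0,0],0.4],[[-5,0,0],[0,0,0],0.4],[[-5,0,0],[0,0,0],0.4],[[0,3.3,-3.5],[0,0,0],0.4],[[0,3.3,-3.5],[0,0,0],0.4],[[0,3.3,-3.5],[0,0,0],0.4],[[0,3.3,-3.5],[0,0,0],0.4]]'

```text
t: 52.18
eef_pos: [520.5, -170.3, 275.6]
ee_rot: [-0.425, 0.566, 0.421, 0.567]
force: [-0.0, 1.0, 0.1]
finger_gap: 0.598
```

drive_tool --rows '[[[0,3.3,-3.5],[0,0,0],0.4],[[0,3.3,-3.5],[0,0,0],0.4],[[0,2,-3.5],[0,0,0],0.4],[[0,0,0],[0,0,0],0.4],[[0,0,0],[0,0,0],0.4],[[0,0,0],[0,0,0],0.4]]'

```text
t: 52.92
eef_pos: [402.6, -249.2, 276.7]
ee_rot: [-0.425, 0.566, 0.419, 0.568]
force: [0.1, -0.4, 0.4]
finger_gap: 0.598
```

```bash
python3 - <<'E'
from h import *
go()
im=snapshot('scene');cv2.imwrite('pics/s40.png',cv2.resize(im,None,fx=1.5,fy=1.5))
crop('top','t40',215,140,110,110,5)
im0=cv2.imread('pics/scene0.png')
az=lambda X:np.degrees(np.arctan2(X[1],X[0]))
g=crop('scene','s41',160,110,130,130,4.5)
w=cv2.imread('pics/s41.png');P=[]
for (x,y) in [(305,266),(421,241)]:
    q=cv2.GaussianBlur(w.astype(np.float32).sum(2),(9,9),0)[y-14:y+15,x-20:x+21]
    m=(q<q.min()+25).astype(np.uint8);M=cv2.moments(m,True);P.append((x-20+M['m10']/M['m00'],y-14+M['m01']/M['m00']))
X=[ray('scene',160+(u-1.75)/4.5,110+(v-1.75)/4.5,173) for u,v in P];print(P,X,az(X[0]-X[1]))
E
```

```text
t 52.925 pos [ 402.6 -249.2  276.7] xaxis [ 0. -0. -1.] y [-1.   0.3 -0. ] z [ 0.3  1.  -0. ] jawaz 73.3 gap 0.598 F [ 0.1 -0.4  0.4]
shift cm [0. 0. 0.] 
tilt fix (tool axes deg) [-0.  -0.2  0.5]
[(303.87786259541986, 263.0), (418.8992248062016, 240.13953488372093)] [array([588.8, -56.8, 173. ]), array([548.6, -11.7, 173. ])] -48.27900866550538
```

View pics/s40.png

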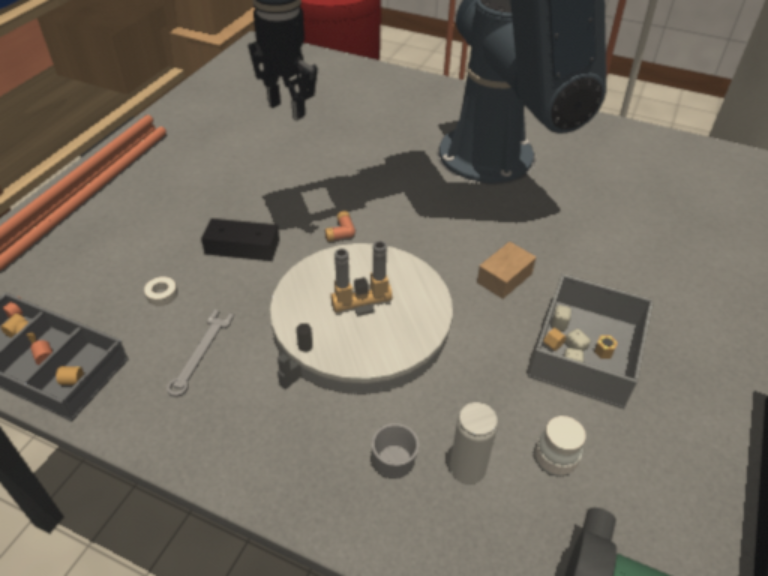

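View pics/t40.png

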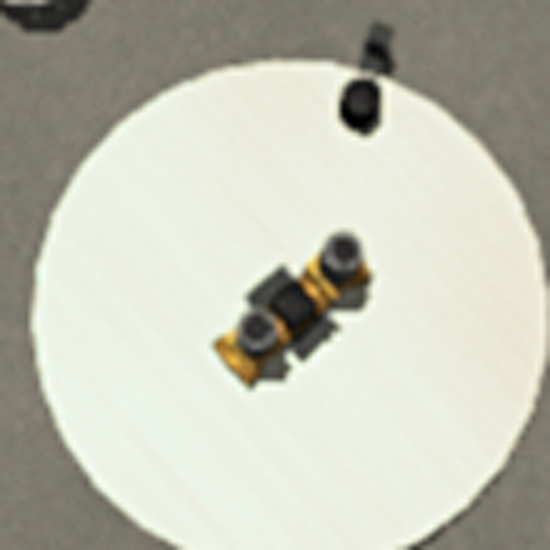

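The pictures show both probes upright in the ports, with their tops at (588.8,-56.8) and (548.6,-11.7), right over the holes. The knob stands at the tab, all five pieces are in the box, and the bystanders are where they were. I'm handing the job in.

```bash
python3 - <<'E'
from plant import close_job
print(close_job())
E
```

```text
the job is handed in; nothing more can be done
None
```

I put all five waste pieces (three lumps and two plugs) in the scrap box, turned the table to the test click, and pushed a probe home in each port. I handed the job in at about 53 s; no verdict was reported.

**Last checks**
- **Waste:** all five pieces show in the box. One plug lies on its side near the wall, and I put its origin at most about 65 mm from the box centre (limit 70).
- **Probes:** both stand upright with their tops within about 1 mm of the measured hole positions. The second one stopped at the expected height against 24 N. I saw no contact force on the first, but its height matches home.
- **Turntable:** the knob stands beside the tab, at about -17° to -18°. My first push stopped roughly 4–5° short, so I gripped the knob again and turned it on. A later nudge back by about 3° met 11.6 N, and the table kept its angle.
- **Bystanders and arm:** nothing else on the bench looks moved. The gripper is open and clear, with no force beyond noise.

**What disagreed**
- **Camera offset:** the two cameras differed by 2–5 mm, mainly in x. For the insertions I used the scene camera, which matched the arm's own reading to about 0.5 mm.
- **Tab angle:** the tab measured about -17.4° in the top view and -14.5° in the scene view. The nudge is therefore my main evidence that the table is in the click.

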